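# Box up the weld coupons

## Robot

A 6-joint arm with a two-finger parallel gripper is mounted at the origin on the work surface. World frame = base frame: x ahead of the robot, y to its left, z up, the work surface at z = 0. Lengths are in m, angles in degrees, forces in N, time in s.
With the tool pointing down it reaches from about 0.375 to 0.9 m from the base axis. Payload 3.1 kg.
Tool frame: the origin (TCP) lies at the very end of the fingers, on their centre line; the grasp point (between the pads) lies 19 mm behind it (bot.hold_point_z is the z of the grasp point in the tool frame, in m); z points along the fingers, y is the line along which they close (so a half turn about z gives the same grasp; the last joint's range is limited). The gripper opens to 87 mm and grips with 3 to 60 N. Pads are 19 mm wide; open, the fingers measure 117 mm over their backs; the gripper's body (75 mm by 190 mm) begins 51 mm behind the grasp point.
Start: joints at [-76.06, 30.224, 82.088, -0, 67.689, -10.227], TCP at [0.256, -0.57, 0.223] pointing down, gripper open.
Joint ranges: [-176.69, 176.69], [-43.24, 126.21], [12.49, 139.97], [-82, 262], [0, 151.66], [-163.58, 163.58]. Speed limits (degrees/s): [159.86, 159.86, 180, 180, 180, 180].

## Interface

Orientations are given as a 3x3 rotation matrix whose columns are the frame's x, y, z axes.
In Python, from rig import bot, capture, camera_model gives the robot as it stands.
- The arm moves only by the tool apply_moves, never from a script. Its argument "plan" is text: rows parted by semicolons, each of 6 numbers parted by spaces: the shift along the tool's x, y, z in units of 0.05 m (1.0 is 0.05 m), then the turn, a rotation vector about the tool's x, y, z in units of 360 degrees (1.0 is 360 degrees). In form: dx dy dz ax ay az; .... A call has 1 to 10 rows; each row shifts and turns the commanded pose from where the row before left it, along the tool's axes as they then stand; what a row does not reach is not made up. A row lasts 1/12 s, in which the tool goes at most 41.7 mm and 7.16 degrees, less where a joint would pass 70% of its speed; a pose out of reach is approached as far as the arm can. A call with a number of a shift or a turn outside -1 to 1 is refused whole. A call with a gripper value outside its range is refused whole. "gripper" is the gripper command: -1 is shut, 1 is fully open, values between are in proportion, set as the call begins (left out, the last holds). The fingers move at their own pace and stop on an object; the grip force is fixed at half the most. Time passes only in rows, so rows that do not move let the fingers close. It gives the time, the measured TCP pose, the force, the opening and the grip force at its end, in the units of the state.
- bot.read_state(): the state, without advancing time (a new reading comes with each control period).
- capture(name): name is "scene" or "top" or "wrist"; returns the picture (400x640x3 uint8, red, green, blue); there is no depth.
- camera_model(name): a dict with "vertical_fov" (degrees; the focal length in pixels is half the picture's height over the tangent of half this angle, whatever the lens; pixels are square), "cx", "cy" (the principal point, pixels), "dist" ([k1, k2, p1, p2, k3] as OpenCV has them; the pictures are not rectified), "position" and "rotation" of the camera in the world; the wrist camera has in their place "hand_eye" (4x4, takes a point from camera to tool coordinates, whose origin is the TCP and whose axes are the flange's). Camera axes: x right, y down, z forward; pixel columns grow to the right and rows downward; lengths in m; the calibration is good to about 2 mm. A picture is of the moment at which its call begins: read the wrist's pose just before it. camera_model takes no time and is no camera call.
- bot.hand_in(): hands the job in; it is judged then, once.
The state is a dict: "time_s": time; "joint_positions": joint angles; "qvel": joint speeds; "tau": joint torques, N m; "position": TCP position; "tcp_rot": TCP orientation; "force": force on the tool from outside, world axes, zero at the start; "moment": the same for the moment, N m; "opening": opening from 0.0 (shut) to 1.0 (fully open); "grasp_force": force on a finger pad.
Only numpy, scipy, OpenCV 4.12 (cv2) and the standard library are available. Lean on these libraries where they do the work, as an engineer would, in place of code of your own. Each camera call takes 0.05 s, during which the arm holds its last target. There are 200 camera calls.

## Task

Lift the lid off the sample box and lay it, feet down, on the rubber mat. Pack every weld coupon on the table into the box, lying flat in square, aligned piles centred on the two pads on the box floor with their long sides along the box's long side, sharing thick and thin out between the two piles so that everything stays below the rim. Then put the lid back so that it is fully down on the rim, and leave the tools and the spray can around the work where they are.

Things in the scene. Friction and masses are not known exactly. Their poses are not given: they have to be found in the camera images.
- box: open grey sheet-metal sample box, fixed to the table, outer size 140 mm (its x) by 214 mm (its y, the long side) by 49 mm high; walls and floor 5 mm thick, so inside it is 130 x 204 mm and 44 mm deep: room under the lid for 40 mm of coupons in each pile. Origin at the centre of its underside, on the table
- pad_a (a point): centre of one of the two black pads (54 x 84 mm, flush) on the box floor, 48 mm from the box's centre towards its -y end, at the level of the inner floor (5 mm above the table); one pile is centred here. Axes as the box's
- pad_b (a point): centre of the other pad, 48 mm from the box's centre towards its +y end, at the level of the inner floor. Axes as the box's
- rim (a point): centre of the box's mouth at rim height, 49 mm above the table. Axes as the box's
- lid: loose grey lift-off lid, 0.35 kg: a sheet 146 mm (its x) by 220 mm (its y) by 5 mm with four round rubber feet of 6 mm radius that stand 6 mm below its underside, at x +-57 mm and y +-94 mm; the feet drop into the box's four corners with 2 mm of play, and the sheet then rests on the rim. Origin at the centre of the sheet's underside: on the rim when closed, 6 mm above what it stands on when laid down. It fits either way round. On the box at the start
- handle (a point): middle of the lid's black bar handle, 36 mm above the lid's origin: a bar 14 mm wide (lid x), 14 mm high and 100 mm long (along lid y), on two posts 44 mm either side of the middle, with 24 mm of free space under it
- mat: black rubber mat, fixed, 190 mm (x) by 250 mm (y) by 3 mm, on the other side of the table from the box; origin at the centre of its underside. The lid is laid here
- thick0: steel weld coupon (thick): a flat bare-metal plate 80 mm long (its x) by 50 mm wide (its y) by 20 mm thick, about 624 g, with a ground-flush weld seam across the middle of its top; origin at the centre of its underside, z up. May be absent (None)
- thick1: steel weld coupon (thick): a flat bare-metal plate 80 mm long (its x) by 50 mm wide (its y) by 20 mm thick, about 624 g, with a ground-flush weld seam across the middle of its top; origin at the centre of its underside, z up. May be absent (None)
- thin0: steel weld coupon (thin): a flat bare-metal plate 80 mm long (its x) by 50 mm wide (its y) by 10 mm thick, about 312 g, with a ground-flush weld seam across the middle of its top; origin at the centre of its underside, z up. May be absent (None)
- thin1: steel weld coupon (thin): a flat bare-metal plate 80 mm long (its x) by 50 mm wide (its y) by 10 mm thick, about 312 g, with a ground-flush weld seam across the middle of its top; origin at the centre of its underside, z up. May be absent (None)
- thin2: steel weld coupon (thin): a flat bare-metal plate 80 mm long (its x) by 50 mm wide (its y) by 10 mm thick, about 312 g, with a ground-flush weld seam across the middle of its top; origin at the centre of its underside, z up. May be absent (None)
- thin3: steel weld coupon (thin): a flat bare-metal plate 80 mm long (its x) by 50 mm wide (its y) by 10 mm thick, about 312 g, with a ground-flush weld seam across the middle of its top; origin at the centre of its underside, z up. May be absent (None)
- spray: upright spray can, 60 mm across and about 170 mm tall, at the far side of the table; a bystander
- wrench: open-ended wrench lying on the far side of the table; a bystander
- hammer: hammer lying at the right end of the work; a bystander
- angle: red L-shaped welding magnet, 90 x 90 mm, 16 mm high, lying at the left end of the work; a bystander
Not all that is in view belongs to the job. What is shaped like the thin1 but orange is not meant.

How it is judged:
By the outcome, as a careful person would: the job done as asked, in the order asked, and still so for the second after the job is handed in, with the robot touching nothing.
Of thick0, thick1, thin0, thin1, thin2, thin3 only 4 to 6 are there at a start; the rules pass over those that are not, and their reading is None.
At some moment in a run one of lid may be knocked a few centimetres aside while the robot is not near it.
Once in a run the grip may slacken for a moment while it holds something.
It also fails if it takes over 210 s, if anything falls off the work surface, if the arm or the gripper's body presses on something with over 40 N, if the wrist force passes 120 N, or if a joint passes its speed limit or range.

## Working session

There is one attempt and no reset: what is moved stays moved. The work goes in short steps, Python scripts to look and compute and a tool call to move; the robot and the scene stay as the last step left them, time stands still between calls to the robot, and variables do not carry over. Pictures are saved under pics/ and viewed, at most 14 in all, crops included, and the job is handed in when it is done.

Besides the shell and the picture viewer there is one more tool, called after "Request:" as name(argument=value, ...) on one line, values as JSON. apply_moves: Moves the arm, as the interface text tells. Its arguments: {"type":"object","properties":{"plan":{"type":"string"},"gripper":{"type":"number"}},"required":["plan"]}

```bash
ls; mkdir -p pics
python3 - <<'E'
from rig import bot,capture,camera_model
import cv2,numpy as np
s=bot.read_state(); print({k:np.round(v,3).tolist() for k,v in s.items()})
for n in("scene","top","wrist"):
    print(n,camera_model(n)); im=capture(n); cv2.imwrite(f"pics/{n}0.png",im[:,:,::-1])
E
```

```text
pics
{'time_s': 0.0, 'joint_positions': [-76.062, 30.277, 82.156, -0.002, 67.688, -10.23], 'qvel': [-0.041, -0.051, -0.081, 0.105, -0.072, -0.048], 'tau': [-0.0, -44.005, -17.659, 0.063, 0.058, -0.0], 'position': [0.256, -0.57, 0.222], 'tcp_rot': [[0.912, 0.409, -0.001], [0.409, -0.912, 0.002], [0.0, -0.002, -1.0]], 'force': [-0.629, -0.634, -0.347], 'moment': [0.031, -0.037, -0.02], 'grasp_force': 0.0, 'opening': 1.0}
scene {'vertical_fov': 51.87928638930127, 'cx': 322.31747592771393, 'cy': 196.99330278693944, 'dist': array([0.03686294, 0.        , 0.        , 0.        , 0.        ]), 'position': array([1.77311043, 0.01447273, 1.03373969]), 'rotation': array([[-0.00984983,  0.64181795, -0.76679378],
       [ 0.99994677,  0.00396685, -0.00952448],
       [-0.00307123, -0.76684678, -0.64182286]])}
top {'vertical_fov': 54.71889341511886, 'cx': 321.08265633142884, 'cy': 200.04682817335214, 'dist': array([-0.05464129,  0.        ,  0.        ,  0.        ,  0.        ]), 'position': array([0.58319355, 0.01188245, 1.33203136]), 'rotation': array([[ 0.01789105, -0.99873285,  0.04703823],
       [-0.99967074, -0.0187337 , -0.01753468],
       [ 0.01839366, -0.04670903, -0.99873918]])}
wrist {'vertical_fov': 69.54354127832389, 'cx': 323.79312060680064, 'cy': 196.85071459763313, 'dist': array([-0.01272324,  0.        ,  0.        ,  0.        ,  0.        ]), 'hand_eye': array([[-1.00506380e-03, -9.53858751e-01, -3.00254013e-01,
         8.22710322e-02],
       [ 9.99999390e-01, -1.09591220e-03,  1.34160583e-04,
         4.99404639e-04],
       [-4.57022281e-04, -3.00253695e-01,  9.53859272e-01,
        -1.60971372e-01],
       [ 0.00000000e+00,  0.00000000e+00,  0.00000000e+00,
         1.00000000e+00]])}
```

View pics/top0.png

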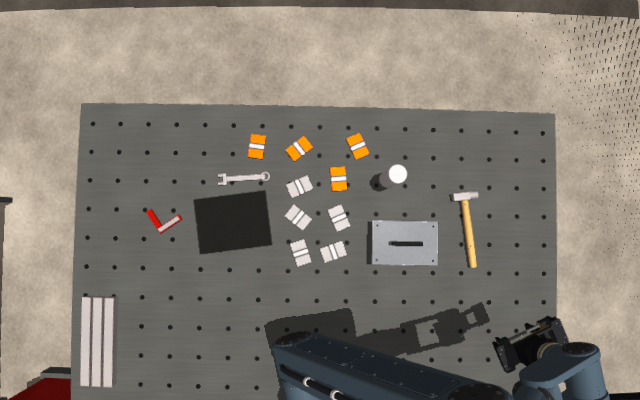

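View pics/scene0.png

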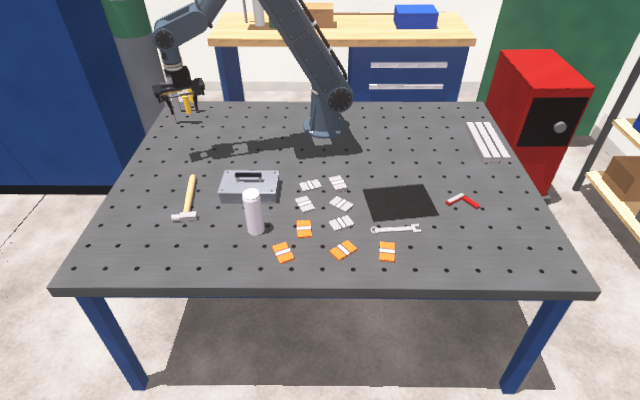

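The top view shows the closed box with its lid at about (404,243), the mat at (233,222) and the spray can at (398,174). Grey coupons are at (299,186), (298,217), (339,217), (301,252) and (334,251). The lookalikes are the orange plates at (257,146), (299,148), (358,146) and (339,179), and the bars at the left, (97,340), which are part of the fixed scenery. By the description I choose the five bare-metal ones. I'll check that with one crop and segment them.

```bash
cat > h.py <<'E'
import numpy as np,cv2
from rig import bot,capture,camera_model
def K(m):
    f=200/np.tan(np.radians(m["vertical_fov"])/2); return np.array([[f,0,m["cx"]],[0,f,m["cy"]],[0,0,1.]])
def pose(n,s=None):
    m=camera_model(n)
    if n!="wrist": return m,np.array(m["rotation"]),np.array(m["position"])
    s=s or bot.read_state(); T=np.eye(4); T[:3,:3]=s["tcp_rot"]; T[:3,3]=s["position"]; T=T@m["hand_eye"]
    return m,T[:3,:3],T[:3,3]
def back(P,px,z):
    m,R,t=P; u=cv2.undistortPoints(np.float64(px).reshape(-1,1,2),K(m),m["dist"])[:,0]
    d=np.c_[u,np.ones(len(u))]@R.T; return t+d*((z-t[2])/d[:,2])[:,None]
def proj(P,X):
    m,R,t=P; Xc=(np.float64(X).reshape(-1,3)-t)@R
    return cv2.projectPoints(Xc,np.zeros(3),np.zeros(3),K(m),m["dist"])[0][:,0]
def rect(xy):
    """min-area rect of world xy points: centre, long, short, yaw of long side in deg (-90,90]"""
    (c,(a,b),th)=cv2.minAreaRect(np.float32(xy)*1000)
    if a<b:a,b,th=b,a,th+90
    th=(th+90)%180-90
    return np.r_[np.array(c)/1000,a/1000,b/1000,th]
def blobs(mask,P,z,amin,amax):
    out=[]
    for c in cv2.findContours(mask.astype(np.uint8),cv2.RETR_EXTERNAL,cv2.CHAIN_APPROX_NONE)[0]:
        A=cv2.contourArea(c)
        if amin<A<amax: out.append((c[:,0].mean(0).round(),A,rect(back(P,c[:,0],z)[:,:2])))
    return out
E
python3 - <<'E'
from h import *
im=cv2.imread("pics/top0.png"); P=pose("top"); hsv=cv2.cvtColor(im,cv2.COLOR_BGR2HSV)
np.set_printoptions(precision=4,suppress=True)
roi=np.zeros(im.shape[:2],bool); roi[160:300,190:450]=1
for z,n in((.01,"coupon"),):
    m=(hsv[...,1]<60)&(hsv[...,2]>140)&roi
    for b in blobs(m,P,.015,100,6000): print(n,*b)
m=(hsv[...,2]<50)&roi
for b in blobs(m,P,.003,1500,9000): print("mat",*b)
m=(hsv[...,2]<50)&roi
for b in blobs(m,P,.09,40,900): print("dark",*b)
cv2.imwrite("pics/c1.png",cv2.resize(im[165:275,260:450],None,fx=4,fy=4,interpolation=cv2.INTER_CUBIC))
E
```

```text
coupon [333. 251.] 336.0 [  0.4709  -0.0544   0.0817   0.0546 -70.575 ]
coupon [300. 252.] 334.0 [ 0.4664  0.0555  0.0826  0.0535 19.6199]
coupon [405. 242.] 2757.0 [  0.505   -0.2994   0.2249   0.1528 -89.57  ]
coupon [339. 218.] 326.0 [ 0.5868 -0.0715  0.082   0.052  24.9057]
coupon [298. 217.] 338.0 [ 0.5864  0.0663  0.0824  0.0536 52.4588]
coupon [299. 186.] 325.0 [  0.6911   0.065    0.0818   0.0535 -65.0078]
coupon [240. 178.] 270.0 [  0.717    0.2554   0.1755   0.0382 -86.2014]
coupon [397. 173.] 267.5 [ 0.7417 -0.2745  0.0659  0.0625  0.4788]
mat [232. 222.] 3758.5 [  0.565    0.2921   0.2461   0.1876 -81.5529]
dark [407. 243.] 84.0 [  0.5066  -0.2896   0.0977   0.0097 -89.2143]
dark [368. 243.] 87.5 [ 0.5081 -0.1663  0.1314  0.0129  0.7511]
dark [377. 183.] 101.0 [ 0.699  -0.1873  0.0521  0.038  27.2917]
```

View pics/c1.png

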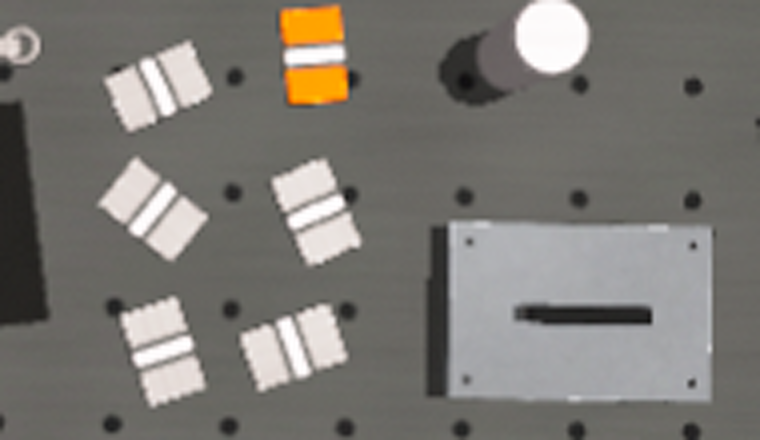

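The crop confirms five bare-metal coupons. The orange one beside them is not wanted, and the lid handle lies along world y. I'm moving above the lid now.

Request:
apply_moves(plan=".68 -.298 0 0 0 0;.68 -.298 0 0 0 0;.68 -.298 0 0 0 0;.68 -.298 0 0 0 0;.68 -.298 0 0 0 0;.68 -.298 0 0 0 0;.68 -.298 0 0 0 0;.68 -.298 0 0 0 0;.68 -.298 0 0 0 0;.68 -.298 0 0 0 0", gripper=1)

```text
time_s: 0.98
position: [0.5059, -0.2934, 0.2223]
tcp_rot: [[0.912, 0.409, -0.0], [0.409, -0.912, 0.0], [-0.0, -0.001, -1.0]]
force: [0.6, -0.9, -0.1]
opening: 1.003
grasp_force: 0.0
```

Request:
apply_moves(plan="0 0 0 0 0 -.0183;0 0 0 0 0 -.0183;0 0 0 0 0 -.0183;0 0 0 0 0 -.0183;0 0 0 0 0 -.0183;0 0 0 0 0 -.0183;0 0 0 0 0 -.0183;0 0 0 0 0 -.0183;0 0 0 0 0 -.0183;0 0 0 0 0 -.0183")

```text
time_s: 1.82
position: [0.5049, -0.2948, 0.2222]
tcp_rot: [[-0.007, 1.0, -0.001], [1.0, 0.007, 0.001], [0.001, -0.001, -1.0]]
force: [-0.4, -0.1, -0.6]
opening: 1.001
grasp_force: 0.0
```

```bash
cat >> h.py <<'E'
np.set_printoptions(precision=4,suppress=True)
def shot(n,name):
    P=pose(n); im=capture(n)[:,:,::-1].copy(); cv2.imwrite(f"pics/{name}.png",im); return P,im
def yaw(s): r=np.array(s["tcp_rot"]); return np.degrees(np.arctan2(r[1,0],r[0,0]))
def go(xyz,yw=None,tool180=True):
    """remaining shift in tool axes (units of 0.05 m), then turn about tool z (units of 360 deg)"""
    s=bot.read_state(); d=np.array(s["tcp_rot"]).T@(np.array(xyz)-s["position"])/.05
    t=0 if yw is None else -(((yw-yaw(s))+90)%180-90)/360
    print("shift",d.round(3),"turn",round(t,4),"from",np.round(s["position"],4),round(yaw(s),2),"j6",round(s["joint_positions"][5],1))
E
python3 - <<'E'
from h import *
P,im=shot("wrist","w1"); hsv=cv2.cvtColor(im,cv2.COLOR_BGR2HSV)
print(hsv[200,320],hsv[100,320],hsv[300,450])
print("proj handle guess",proj(P,[[.505,-.29,.085],[.505,-.29,.054]]))
m=(hsv[...,2]>130)
for b in blobs(m,P,.054,3000,200000): print("lid",*b)
m=(hsv[...,2]<60)
for b in blobs(m,P,.092,500,20000): print("dark",*b)
Pt=pose("top"); it=cv2.imread("pics/top0.png"); h=cv2.cvtColor(it,cv2.COLOR_BGR2HSV); m=(h[...,1]<60)&(h[...,2]>140); m[:,:360]=0;m[:,450:]=0;m[:210]=0;m[280:]=0
for b in blobs(m,Pt,.054,1500,5000): print("top lid",*b)
E
```

```text
[120  10  53] [113  19 107] [130  40  19]
proj handle guess [[324.4084 182.0746]
 [324.352  175.4154]]
lid [318. 317.] 4980.5 [ 0.5001 -0.4954  0.3086  0.066   0.5281]
lid [234.  39.] 3221.5 [ 0.4214 -0.1486  0.0639  0.0625 48.786 ]
lid [318. 114.] 132685.0 [ 0.4854 -0.2663  0.8337  0.3204  0.8645]
dark [416. 257.] 1316.0 [  0.6072  -0.3811   0.0822   0.0413 -45.0716]
dark [232. 257.] 1331.0 [ 0.4025 -0.3825  0.0831  0.0416 45.061 ]
dark [324. 180.] 937.0 [ 0.5046 -0.2883  0.0969  0.0127 88.987 ]
top lid [405. 242.] 2757.0 [  0.5074  -0.2902   0.2182   0.1483 -89.57  ]
```

View pics/w1.png

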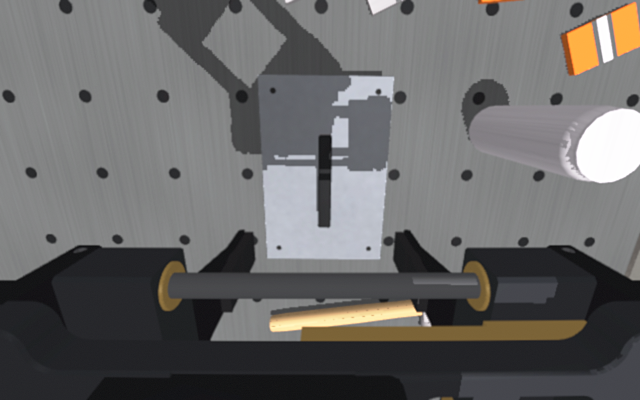

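The wrist view shows the lid with its corners at (260,76), (393,76), (380,258) and (268,258), and the handle at (324,180). The spray can is to the right, clear of the gripper.

Run:
```python
from h import *
P=pose("wrist")
print(back(P,[(260,76),(393,76),(380,258),(268,258)],.054),rect(back(P,[(260,76),(393,76),(380,258),(268,258)],.054)[:,:2]))
print(back(P,[(272,90),(379,91),(279,248),(368,249)],.054).mean(0))
go((.5052,-.289,.066),89.4)
```

```text
[[ 0.4355 -0.1825  0.054 ]
 [ 0.5766 -0.1812  0.054 ]
 [ 0.5775 -0.3981  0.054 ]
 [ 0.4335 -0.3994  0.054 ]] [  0.5051  -0.2903   0.2177   0.144  -89.7808]
[ 0.505  -0.2908  0.054 ]
shift [0.115 0.012 3.124] turn 0.0033 from [ 0.5048 -0.2948  0.2222] 90.59 j6 -41.8
```

Request:
apply_moves(plan=".1 .01 .4 0 0 .0017;0 0 .4 0 0 0;0 0 .4 0 0 0;0 0 .4 0 0 0;0 0 .4 0 0 0;0 0 .4 0 0 0;0 0 .4 0 0 0;0 0 .32 0 0 0;0 0 0 0 0 0;0 0 0 0 0 0")

```text
time_s: 2.7
position: [0.505, -0.2896, 0.0657]
tcp_rot: [[0.011, 1.0, -0.002], [1.0, -0.011, 0.002], [0.002, -0.002, -1.0]]
force: [0.2, -0.0, 0.2]
opening: 1.0
grasp_force: 0.0
```

Request:
apply_moves(plan="0 0 0 0 0 0;0 0 0 0 0 0;0 0 0 0 0 0;0 0 0 0 0 0;0 0 0 0 0 0;0 0 0 0 0 0;0 0 0 0 0 0;0 0 0 0 0 0", gripper=-1)

```text
time_s: 3.37
position: [0.5056, -0.2901, 0.0667]
tcp_rot: [[0.01, 1.0, 0.0], [1.0, -0.01, -0.0], [-0.0, 0.0, -1.0]]
force: [-0.7, -0.1, -0.2]
opening: 0.478
grasp_force: 0.0
```

Request:
apply_moves(plan="0 0 0 0 0 0;0 0 0 0 0 0;0 0 0 0 0 0;0 0 0 0 0 0;0 0 0 0 0 0;0 0 0 0 0 0;0 0 0 0 0 0;0 0 0 0 0 0")

```text
time_s: 4.03
position: [0.5055, -0.29, 0.0665]
tcp_rot: [[0.01, 1.0, -0.0], [1.0, -0.01, 0.0], [0.0, -0.0, -1.0]]
force: [-0.1, 0.7, -1.2]
opening: 0.155
grasp_force: 30.0
```

Request:
apply_moves(plan="0 0 -.1 0 0 0;0 0 -.2 0 0 0;0 0 -.3 0 0 0;0 0 -.3 0 0 0;0 0 -.3 0 0 0;0 0 -.3 0 0 0;0 0 -.3 0 0 0;0 0 -.2 0 0 0;0 0 0 0 0 0")

```text
time_s: 4.78
position: [0.5068, -0.291, 0.1693]
tcp_rot: [[0.01, 1.0, 0.004], [1.0, -0.01, -0.003], [-0.003, 0.004, -1.0]]
force: [0.7, -0.5, -3.6]
opening: 0.158
grasp_force: 30.0
```

Request:
apply_moves(plan=".2 .02 0 0 0 -.002;.5 .05 0 0 0 -.002;.7 .07 0 0 0 -.002;.7 .07 0 0 0 -.003;.7 .07 0 0 0 -.003;.7 .07 0 0 0 -.003;.7 .07 0 0 0 -.003;.7 .07 0 0 0 -.003;.7 .07 0 0 0 -.003;.7 .07 0 0 0 0")

```text
time_s: 5.62
position: [0.5143, 0.0285, 0.1654]
tcp_rot: [[-0.142, 0.99, -0.003], [0.99, 0.142, 0.001], [0.001, -0.003, -1.0]]
force: [0.4, 0.2, -3.5]
opening: 0.158
grasp_force: 30.0
```

Run:
```python
from h import *
go((.565,.292,.1654),98.2)
P,im=shot("top","t2")
```

```text
shift [5.073 1.75  0.002] turn -0.0002 from [0.5143 0.0285 0.1654] 98.14 j6 -17.4
```

Request:
apply_moves(plan=".6 .21 0 0 0 0;.6 .21 0 0 0 0;.6 .21 0 0 0 0;.6 .21 0 0 0 0;.6 .21 0 0 0 0;.6 .21 0 0 0 0;.6 .21 0 0 0 0;.5 .17 0 0 0 0;.37 .11 0 0 0 0;0 0 0 0 0 0")

```text
time_s: 6.5
position: [0.566, 0.2936, 0.165]
tcp_rot: [[-0.145, 0.99, -0.001], [0.99, 0.145, 0.002], [0.002, -0.001, -1.0]]
force: [0.6, 0.2, -4.0]
opening: 0.155
grasp_force: 30.0
```

Request:
apply_moves(plan="0 0 .4 0 0 0;0 0 .4 0 0 0;0 0 .4 0 0 0;0 0 .4 0 0 0;0 0 .4 0 0 0;0 0 .3 0 0 0;0 0 .2 0 0 0;0 0 .1 0 0 0;0 0 0 0 0 0;0 0 0 0 0 0")

```text
time_s: 7.33
position: [0.5669, 0.2892, 0.0367]
tcp_rot: [[-0.14, 0.99, 0.0], [0.99, 0.14, 0.0], [0.0, 0.0, -1.0]]
force: [-0.6, -0.2, -2.8]
opening: 0.155
grasp_force: 30.0
```

Request:
apply_moves(plan="0 0 .05 0 0 0;0 0 .05 0 0 0;0 0 .04 0 0 0;0 0 .03 0 0 0;0 0 .02 0 0 0;0 0 .01 0 0 0;0 0 0 0 0 0")

```text
time_s: 7.92
position: [0.5669, 0.2893, 0.0266]
tcp_rot: [[-0.14, 0.99, -0.0], [0.99, 0.14, -0.0], [0.0, -0.0, -1.0]]
force: [-0.2, -0.5, -3.1]
opening: 0.159
grasp_force: 30.0
```

Request:
apply_moves(plan="0 0 .02 0 0 0;0 0 .02 0 0 0;0 0 0 0 0 0")

```text
time_s: 8.17
position: [0.567, 0.2893, 0.0262]
tcp_rot: [[-0.141, 0.99, 0.0], [0.99, 0.141, 0.0], [-0.0, 0.0, -1.0]]
force: [-3.0, -0.2, 5.6]
opening: 0.155
grasp_force: 30.0
```

Contact with the mat. I'll release, then lift. The tool frame at this grasp is about (.567, .289), yaw 98.1.

Request:
apply_moves(plan="0 0 0 0 0 0;0 0 0 0 0 0;0 0 0 0 0 0;0 0 0 0 0 0;0 0 0 0 0 0;0 0 -.1 0 0 0;0 0 -.3 0 0 0;0 0 -.5 0 0 0;0 0 -.6 0 0 0;0 0 -.6 0 0 0", gripper=1)

```text
time_s: 9.0
position: [0.5663, 0.2891, 0.1302]
tcp_rot: [[-0.14, 0.99, -0.002], [0.99, 0.14, -0.0], [-0.0, -0.002, -1.0]]
force: [-0.8, -0.2, -0.0]
opening: 0.832
grasp_force: 0.0
```

Request:
apply_moves(plan="0 0 -.6 0 0 0;-.3 0 -.6 0 0 0;-.6 0 -.3 0 0 0;-.7 0 -.3 0 0 0;-.7 0 0 0 0 0;-.7 0 0 0 0 0;-.7 0 0 0 0 0;-.7 0 0 0 0 0;-.6 0 0 0 0 0;0 0 0 0 0 0")

```text
time_s: 9.83
position: [0.6033, 0.036, 0.22]
tcp_rot: [[-0.135, 0.991, 0.002], [0.991, 0.135, -0.003], [-0.003, 0.001, -1.0]]
force: [-0.5, -0.1, -0.1]
opening: 1.0
grasp_force: 0.0
```

Run:
```python
from h import *
Pt,it=shot("top","t3"); P,im=shot("wrist","w3")
cs=[(.4709,-.0544),(.4664,.0555),(.5868,-.0715),(.5864,.0663),(.6911,.065)]
for n,Q,i in(("top",Pt,it),("wrist",P,im)):
    h=cv2.cvtColor(i,cv2.COLOR_BGR2HSV)
    m=(h[...,1]<60)&(h[...,2]>(140 if n=="top" else 150))
    print(n)
    for z in(.01,.02):
      for b in blobs(m,Q,z,200,60000):
        if any(np.hypot(*(b[2][:2]-c))<.03 for c in cs): print(z,*b)
cv2.imwrite("pics/t3c.png",cv2.resize(it[190:290,180:460],None,fx=2.8,fy=2.8,interpolation=cv2.INTER_CUBIC))
```

```text
top
0.01 [334. 251.] 301.5 [  0.4707  -0.0551   0.0808   0.0549 -70.575 ]
0.01 [339. 218.] 300.0 [ 0.5869 -0.072   0.0823  0.0518 24.8483]
0.02 [334. 251.] 301.5 [  0.4715  -0.0546   0.0802   0.0544 -70.575 ]
0.02 [339. 218.] 300.0 [ 0.5868 -0.0714  0.0816  0.0514 24.8482]
wrist
0.01 [284. 249.] 637.5 [  0.5614  -0.0822   0.0513   0.0306 -65.222 ]
0.01 [301. 245.] 302.5 [  0.5845  -0.0714   0.0527   0.0147 -65.3559]
0.01 [222. 238.] 420.0 [ 0.478  -0.0778  0.0504  0.0299 21.018 ]
0.01 [318. 240.] 652.0 [  0.6075  -0.0608   0.0512   0.0303 -64.7034]
0.01 [220. 224.] 317.0 [ 0.4692 -0.0541  0.0529  0.0144 20.5361]
0.01 [214. 207.] 715.5 [ 0.4606 -0.0303  0.051   0.0302 20.3516]
0.01 [397. 179.] 801.0 [ 0.6999  0.0422  0.0509  0.0306 26.0295]
0.01 [393. 161.] 403.5 [ 0.6892  0.0651  0.0527  0.0146 25.5315]
0.01 [299. 163.] 754.0 [  0.568    0.0472   0.0513   0.03   -37.8317]
0.01 [313. 148.] 343.0 [  0.5844   0.0669   0.0505   0.0138 -37.7071]
0.01 [391. 144.] 588.5 [ 0.6782  0.0877  0.0508  0.0302 26.2155]
0.01 [216. 145.] 431.0 [  0.4613   0.0544   0.0538   0.0146 -70.4986]
0.01 [233.
[... 309 characters left out ...]
0.0499   0.0295 -64.7034]
0.02 [220. 224.] 317.0 [ 0.4725 -0.0494  0.0515  0.014  20.5361]
0.02 [214. 207.] 715.5 [ 0.4641 -0.0262  0.0497  0.0293 20.3516]
0.02 [397. 179.] 801.0 [ 0.697   0.0443  0.0496  0.0298 26.0294]
0.02 [393. 161.] 403.5 [ 0.6866  0.0666  0.0513  0.0142 25.5316]
0.02 [299. 163.] 754.0 [  0.5686   0.0492   0.0499   0.0292 -37.8317]
0.02 [313. 148.] 343.0 [  0.5846   0.0683   0.0492   0.0135 -37.7076]
0.02 [197. 149.] 906.0 [  0.4408   0.048    0.0509   0.0298 -70.0521]
0.02 [391. 144.] 588.5 [ 0.6758  0.0886  0.0494  0.0293 26.2156]
0.02 [216. 145.] 431.0 [  0.4648   0.0562   0.0523   0.0142 -70.4987]
0.02 [233. 144.] 466.0 [  0.4879   0.0646   0.0509   0.0287 -69.0989]
```

View pics/w3.png

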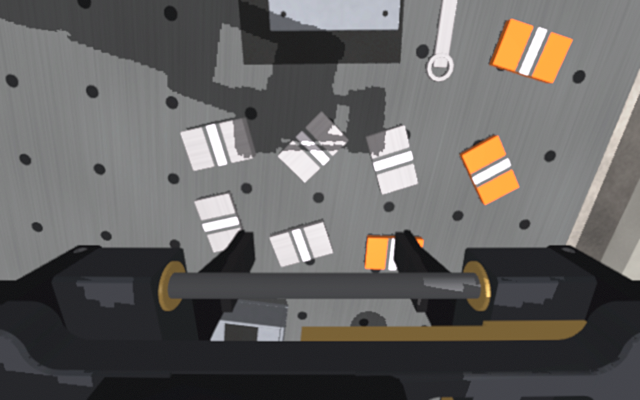

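View pics/t3c.png

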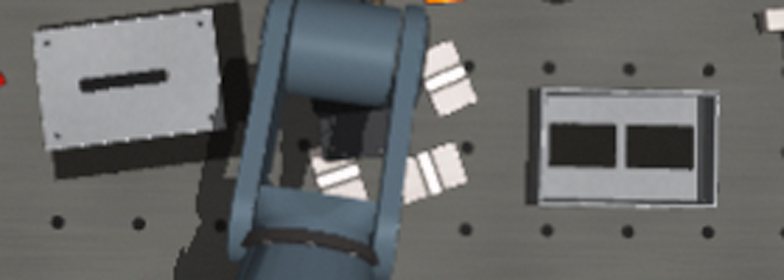

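The lid lies on the mat and the box is open, with its two pads at about (388,242) and (416,242). All five coupons are still where they were. I'll measure the pads and start with coupon A, which is thin, at (.470,-.055).

Run:
```python
from h import *
P=pose("top"); it=cv2.imread("pics/t3.png"); h=cv2.cvtColor(it,cv2.COLOR_BGR2HSV)
m=h[...,2]<60; m[:,:373]=0; m[:,432:]=0; m[:225]=0;m[260:]=0
for b in blobs(m,P,.005,100,1500): print("pad",*b)
go((.470,-.0546,.06),109.4)
```

```text
pad [415. 242.] 303.5 [  0.507   -0.338    0.0769   0.0482 -89.2526]
pad [388. 242.] 290.5 [ 0.5074 -0.2435  0.0795  0.0488 87.9747]
shift [-1.524 -2.877  3.193] turn -0.0319 from [0.602  0.0406 0.2197] 97.91 j6 -14.7
```

Request:
apply_moves(plan="-.3 -.575 .3 0 0 0;-.3 -.575 .3 0 0 0;-.3 -.575 .3 0 0 0;-.3 -.575 .3 0 0 0;-.32 -.575 .3 0 0 0;0 0 .45 0 0 -.016;0 0 .45 0 0 -.016;0 0 .4 0 0 0;0 0 .4 0 0 0;0 0 0 0 0 0", gripper=0.6)

```text
time_s: 10.77
position: [0.4683, -0.0518, 0.0571]
tcp_rot: [[-0.337, 0.942, -0.006], [0.942, 0.337, 0.002], [0.004, -0.005, -1.0]]
force: [-0.3, -0.0, 0.3]
opening: 0.802
grasp_force: 0.0
```

Run:
```python
from h import *
go((.470,-.0546,.0025),109.4)
```

```text
shift [-0.069  0.017  1.091] turn 0.0007 from [ 0.4683 -0.0518  0.0571] 109.67 j6 -39.6
```

Request:
apply_moves(plan="-.03 .015 .3 0 0 0;-.03 0 .3 0 0 0;0 0 .25 0 0 0;0 0 .15 0 0 0;0 0 .06 0 0 0;0 0 .03 0 0 0;0 0 0 0 0 0")

```text
time_s: 11.35
position: [0.4724, -0.056, 0.0055]
tcp_rot: [[-0.336, 0.942, 0.001], [0.942, 0.336, -0.0], [-0.0, 0.001, -1.0]]
force: [-0.6, -0.1, 0.1]
opening: 0.799
grasp_force: 0.0
```

Request:
apply_moves(plan="0 0 0 0 0 0;0 0 0 0 0 0;0 0 0 0 0 0;0 0 0 0 0 0;0 0 0 0 0 0;0 0 0 0 0 0;0 0 0 0 0 0", gripper=-1)

```text
time_s: 11.93
position: [0.4718, -0.0562, 0.0054]
tcp_rot: [[-0.335, 0.942, -0.0], [0.942, 0.335, 0.0], [0.0, -0.0, -1.0]]
force: [-1.3, -0.0, 6.3]
opening: 0.57
grasp_force: 30.0
```

Request:
apply_moves(plan="0 0 0 0 0 0;0 0 0 0 0 0;0 0 .03 0 0 0;0 0 .03 0 0 0;0 0 0 0 0 0;0 0 0 0 0 0", gripper=0.4)

```text
time_s: 12.43
position: [0.472, -0.0562, 0.0018]
tcp_rot: [[-0.335, 0.942, -0.0], [0.942, 0.335, 0.0], [0.0, -0.0, -1.0]]
force: [0.8, -0.4, 0.5]
opening: 0.697
grasp_force: 0.0
```

Request:
apply_moves(plan="0 0 0 0 0 0;0 0 0 0 0 0;0 0 0 0 0 0;0 0 0 0 0 0;0 0 0 0 0 0;0 0 0 0 0 0", gripper=-1)

```text
time_s: 12.93
position: [0.472, -0.0562, 0.002]
tcp_rot: [[-0.335, 0.942, -0.0], [0.942, 0.335, 0.0], [0.0, -0.0, -1.0]]
force: [-0.2, -0.3, -1.3]
opening: 0.571
grasp_force: 30.0
```

Request:
apply_moves(plan="0 0 -.1 0 0 0;0 0 -.3 0 0 0;0 0 -.5 0 0 0;0 0 -.5 0 0 0;0 0 -.5 0 0 0;0 0 -.3 0 0 0;0 0 0 0 0 .018;0 0 0 0 0 .018;0 0 0 0 0 .018;0 0 0 0 0 0")

```text
time_s: 13.77
position: [0.4716, -0.0561, 0.1124]
tcp_rot: [[-0.001, 1.0, -0.0], [1.0, 0.001, 0.0], [0.0, -0.0, -1.0]]
force: [-0.9, 0.2, -2.3]
opening: 0.569
grasp_force: 30.0
```

Run:
```python
from h import *
P,im=shot("wrist","w4"); s=bot.read_state(); print(s["grasp_force"],s["force"])
cv2.imwrite("pics/w4c.png",cv2.resize(im[120:290,180:460],None,fx=2.8,fy=2.8))
for x in(-.04,0,.04): print(proj(P,np.array(s["position"])+np.array(s["tcp_rot"])@[[x],[0],[-.008]].__class__([[x],[0],[-.008]]).T if 0 else (np.array(s["position"])+np.array(s["tcp_rot"])@np.array([x,0,-.008]))))
go((.506,-.2905,.105),90)
```

```text
29.985146820545197 [-0.1931 -1.162  -2.6993]
[[324.9043 307.8206]]
[[324.6306 251.5184]]
[[324.3137 186.4881]]
shift [-4.692  0.664  0.143] turn 0.0008 from [ 0.4716 -0.0561  0.1122] 90.29 j6 -20.6
```

View pics/w4c.png

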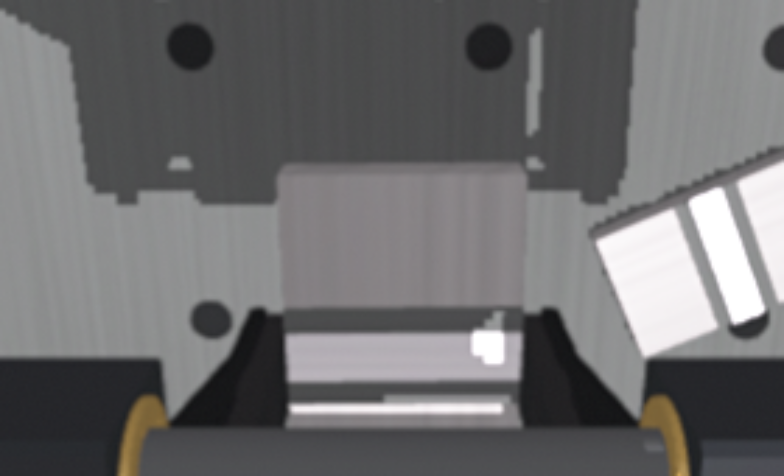

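The held coupon sits about 3 mm towards tool +x: its seam is at full-image row 246 against 251.5 expected, and its end at row 181 against 186.5. Its weight says thin. I'm now moving over the box to look at the pad.

Request:
apply_moves(plan="-.3 .04 0 0 0 0;-.6 .08 0 0 0 0;-.7 .1 0 0 0 0;-.7 .1 0 0 0 0;-.7 .1 0 0 0 0;-.7 .1 0 0 0 0;-.7 .1 0 0 0 0;-.6 .05 0 0 0 0;-.28 0 0 0 0 0;0 0 0 0 0 0")

```text
time_s: 14.65
position: [0.5065, -0.324, 0.1118]
tcp_rot: [[-0.001, 1.0, 0.001], [1.0, 0.001, -0.002], [-0.002, 0.001, -1.0]]
force: [-0.6, 0.3, -2.2]
opening: 0.571
grasp_force: 30.0
```

Run:
```python
from h import *
P,im=shot("wrist","w5"); s=bot.read_state(); print(s["position"],yaw(s),s["grasp_force"])
h=cv2.cvtColor(im,cv2.COLOR_BGR2HSV)
for b in blobs(h[...,2]<60,P,.005,800,20000): print("pad",*b)
print(proj(P,[[.506,-.2425,.005]]))
cv2.imwrite("pics/w5c.png",cv2.resize(im[0:280,140:500],None,fx=2.1,fy=2.1))
```

```text
[ 0.5056 -0.321   0.1115] 90.11420578559925 29.98425006866455
pad [453. 291.] 5400.5 [ 0.6457 -0.4317  0.1683  0.0967 -0.1369]
pad [381. 256.] 986.5 [ 0.5722 -0.3867  0.0476  0.0455 89.8512]
pad [267. 257.] 965.5 [  0.4403  -0.3866   0.0476   0.0445 -89.9572]
pad [322. 105.] 5483.5 [ 0.5052 -0.2426  0.0824  0.0525 89.7522]
[[323.6483 106.6785]]
```

View pics/w5c.png

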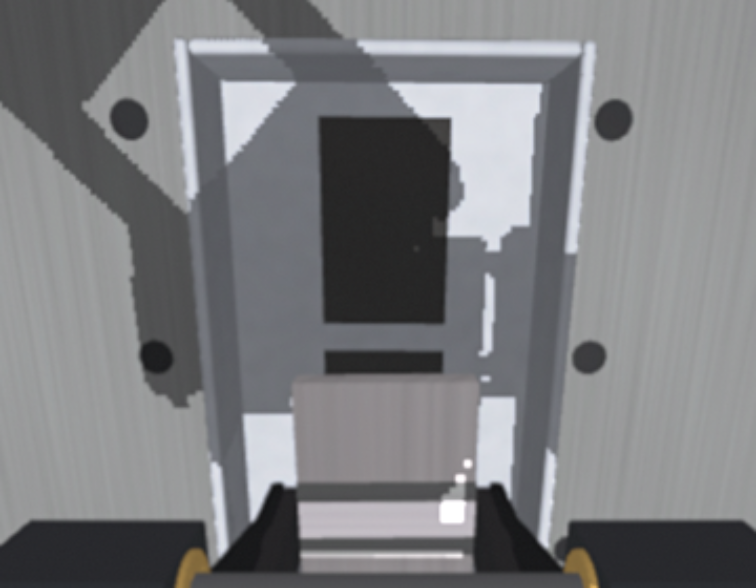

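The pad at (322,105) measures (.5052,-.2426), size 82x52 mm, yaw about 90, which agrees with the top camera. Pile 1 goes at (.505,-.2426) and pile 2 at (.505,-.3386).

Run:
```python
from h import *
go((.5052,-.2459,.007),90)
```

```text
shift [ 1.5   -0.004  2.092] turn 0.0003 from [ 0.5056 -0.321   0.1115] 90.11 j6 -43.2
```

Request:
apply_moves(plan=".4 0 0 0 0 0;.6 0 0 0 0 0;.4 0 .1 0 0 0;.1 0 .4 0 0 0;0 0 .4 0 0 0;0 0 .4 0 0 0;0 0 .3 0 0 0;0 0 .2 0 0 0;0 0 .1 0 0 0;0 0 0 0 0 0")

```text
time_s: 15.53
position: [0.5051, -0.2435, 0.0161]
tcp_rot: [[-0.004, 1.0, -0.003], [1.0, 0.004, 0.002], [0.002, -0.003, -1.0]]
force: [0.6, -0.5, -2.6]
opening: 0.571
grasp_force: 30.0
```

Run:
```python
from h import *
go((.5052,-.2459,.007),90); print(bot.read_state()["force"])
```

```text
shift [-0.049  0.001  0.182] turn 0.0007 from [ 0.5051 -0.2435  0.0161] 90.24 j6 -37.4
[ 0.6172 -0.488  -2.552 ]
```

Request:
apply_moves(plan="0 0 .05 0 0 0;0 0 .05 0 0 0;0 0 .02 0 0 0;0 0 0 0 0 0;0 0 0 0 0 0")

```text
time_s: 15.95
position: [0.5062, -0.2454, 0.0115]
tcp_rot: [[-0.003, 1.0, 0.001], [1.0, 0.003, -0.0], [-0.0, 0.001, -1.0]]
force: [-0.5, -0.6, -2.1]
opening: 0.571
grasp_force: 30.0
```

Request:
apply_moves(plan="-.01 -.02 .04 0 0 0;0 0 .03 0 0 0;0 0 .02 0 0 0;0 0 0 0 0 0")

```text
time_s: 16.28
position: [0.505, -0.2458, 0.0071]
tcp_rot: [[-0.003, 1.0, -0.0], [1.0, 0.003, -0.0], [-0.0, -0.0, -1.0]]
force: [-1.3, -0.0, 1.5]
opening: 0.569
grasp_force: 30.0
```

Request:
apply_moves(plan="0 0 0 0 0 0;0 0 0 0 0 0;0 0 0 0 0 0;0 0 -.1 0 0 0;0 0 -.3 0 0 0;0 0 -.6 0 0 0;0 0 -.6 0 0 0;.2 -.04 -.2 0 0 0;.5 -.06 0 0 0 0;.67 -.08 0 0 0 0", gripper=0.45)

```text
time_s: 17.12
position: [0.4974, -0.1788, 0.098]
tcp_rot: [[0.0, 1.0, 0.005], [1.0, -0.0, -0.003], [-0.003, 0.005, -1.0]]
force: [-0.1, 0.9, 0.4]
opening: 0.729
grasp_force: 0.0
```

Request:
apply_moves(plan=".7 -.1 0 0 0 0;.7 -.1 0 0 0 0;.7 -.1 0 0 0 0;.7 -.1 0 0 0 0;.7 -.1 0 0 0 0;.7 -.1 0 0 0 0;.35 0 0 0 0 0;.12 0 0 0 0 .019;0 0 0 0 0 .019;0 0 0 0 0 .019", gripper=0.6)

```text
time_s: 17.95
position: [0.4644, 0.0576, 0.0965]
tcp_rot: [[0.351, 0.936, -0.001], [0.936, -0.351, 0.0], [-0.0, -0.001, -1.0]]
force: [0.5, -1.3, 0.1]
opening: 0.796
grasp_force: 0.0
```

Request:
apply_moves(plan="0 0 0 0 0 .0195;0 0 0 0 0 .0195;0 0 0 0 0 .0195;0 0 0 0 0 .0195;0 0 0 0 0 .0195;0 0 0 0 0 .0195;0 0 0 0 0 .02;0 0 0 0 0 0")

```text
time_s: 18.62
position: [0.4647, 0.0566, 0.0965]
tcp_rot: [[0.938, 0.346, -0.001], [0.346, -0.938, 0.0], [-0.0, -0.0, -1.0]]
force: [-0.6, -1.1, -0.7]
opening: 0.801
grasp_force: 0.0
```

Run:
```python
from h import *
P,im=shot("wrist","w6"); Pt,it=shot("top","t6")
go((.466,.056,.007),19.8)
cv2.imwrite("pics/w6c.png",np.vstack([cv2.resize(im[0:280],None,fx=1.2,fy=1.2)]))
```

```text
shift [0.019 0.018 1.79 ] turn 0.0021 from [0.4648 0.0565 0.0965] 20.55 j6 62.7
```

View pics/w6c.png

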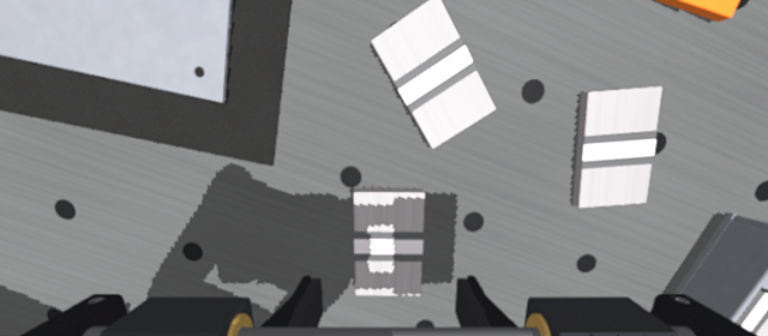

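Run:
```python
from h import *
im=cv2.imread("pics/w6.png"); 
P=pose("wrist")
h=cv2.cvtColor(im,cv2.COLOR_BGR2HSV)
m=((h[...,1]<40)&(h[...,2]>170)).astype(np.uint8); m=cv2.morphologyEx(m,cv2.MORPH_CLOSE,np.ones((9,9)))
for z in(.01,.02):
    print("E",z,rect(back(P,np.array([(354,190),(424,190),(422,296),(355,296)])/1.2,z)[:,:2]))
    for b in blobs(m,P,z,1500,20000): print(z,*b)
```

```text
E 0.01 [ 0.4621  0.055   0.0847  0.0532 20.4857]
0.01 [516. 121.] 5641.5 [ 0.585  -0.0709  0.0799  0.0514 25.2668]
0.01 [362.  59.] 6842.5 [ 0.584   0.0685  0.0817  0.0516 52.8935]
0.01 [101.  33.] 12126.5 [  0.5379   0.272    0.146    0.0608 -81.5042]
E 0.02 [ 0.4654  0.0562  0.0813  0.0511 20.4857]
0.02 [516. 121.] 5641.5 [ 0.5833 -0.0646  0.0767  0.0493 25.2669]
0.02 [362.  59.] 6842.5 [ 0.5823  0.0691  0.0784  0.0495 52.8934]
0.02 [101.  33.] 12126.5 [  0.538    0.2644   0.1401   0.0584 -81.5043]
```

Request:
apply_moves(plan=".01 0 .3 0 0 0;0 0 .4 0 0 0;0 0 .4 0 0 0;0 0 .3 0 0 0;0 0 .2 0 0 0;0 0 .13 0 0 0;0 0 .07 0 0 0;0 0 .05 0 0 0;0 0 0 0 0 0;0 0 0 0 0 0")

```text
time_s: 19.55
position: [0.4661, 0.0564, 0.0045]
tcp_rot: [[0.937, 0.348, 0.001], [0.348, -0.937, -0.0], [0.001, 0.0, -1.0]]
force: [0.5, 0.4, 0.5]
opening: 0.801
grasp_force: 0.0
```

Request:
apply_moves(plan="0 0 0 0 0 0;0 0 0 0 0 0;0 0 0 0 0 0;0 0 0 0 0 0;0 0 0 0 0 0;0 0 0 0 0 0;0 0 0 0 0 0", gripper=-1)

```text
time_s: 20.13
position: [0.4656, 0.0566, 0.0044]
tcp_rot: [[0.938, 0.348, 0.0], [0.348, -0.938, 0.0], [0.0, -0.0, -1.0]]
force: [-0.5, 1.5, 5.2]
opening: 0.57
grasp_force: 30.0
```

Request:
apply_moves(plan="0 0 -.1 0 0 0;0 0 -.3 0 0 0;0 0 -.5 0 0 0;0 0 -.5 0 0 -.01;0 0 -.5 0 0 -.018;0 0 -.2 0 0 -.019;0 0 0 0 0 -.019;0 0 0 0 0 -.019;0 0 0 0 0 -.019;0 0 0 0 0 -.019")

```text
time_s: 20.97
position: [0.4647, 0.0563, 0.1086]
tcp_rot: [[0.423, 0.906, -0.002], [0.906, -0.423, -0.0], [-0.001, -0.002, -1.0]]
force: [-0.1, -0.7, -5.4]
opening: 0.572
grasp_force: 30.0
```

Request:
apply_moves(plan="0 0 0 0 0 -.019;0 0 0 0 0 -.019;0 0 0 0 0 -.019;0 0 0 0 0 -.013;-.2 .02 0 0 0 0;-.5 .05 0 0 0 0;-.7 .07 0 0 0 0;-.7 .07 0 0 0 0;-.7 .07 0 0 0 0;-.7 .07 0 0 0 0")

```text
time_s: 21.8
position: [0.4818, -0.1207, 0.1085]
tcp_rot: [[0.005, 1.0, -0.002], [1.0, -0.005, 0.0], [0.0, -0.002, -1.0]]
force: [1.8, 0.1, -5.9]
opening: 0.568
grasp_force: 30.0
```

Request:
apply_moves(plan="-.7 .07 0 0 0 0;-.7 .07 0 0 0 0;-.7 .07 0 0 0 0;-.7 .07 0 0 0 0;-.7 .07 0 0 0 0;-.5 .07 0 0 0 0;-.3 .03 0 0 0 0;-.1 .01 0 0 0 0;0 0 0 0 0 0")

```text
time_s: 22.55
position: [0.5041, -0.3392, 0.1082]
tcp_rot: [[0.005, 1.0, -0.001], [1.0, -0.005, 0.001], [0.001, -0.001, -1.0]]
force: [-0.5, 0.6, -6.5]
opening: 0.569
grasp_force: 30.0
```

```bash
cat >> h.py <<'E'
def held(name,ztop):
    """long-axis offset of the held coupon's centre from the TCP, seen by the wrist camera; ztop = height of its top above the TCP"""
    s=bot.read_state(); P,im=shot("wrist",name); R=np.array(s["tcp_rot"]); p=np.array(s["position"])
    g=cv2.cvtColor(im,cv2.COLOR_BGR2GRAY).astype(float); n=np.linspace(-.012,.012,25); xs=np.arange(-.012,.06,.0005)
    L=[]
    for x in xs:
        q=proj(P,np.array([p+R@np.array([x,y,-ztop]) for y in n])); L.append(np.median(cv2.remap(g.astype(np.float32),q[:,0].astype(np.float32),q[:,1].astype(np.float32),cv2.INTER_LINEAR)))
    L=np.array(L); d=np.abs(np.diff(L)); k=[i for i in range(1,len(d)-1) if d[i]>=d[i-1] and d[i]>d[i+1] and d[i]>6]
    print("edges mm (x, step)",[(round(float(xs[i]+.00025)*1e3,1),round(float(L[i+1]-L[i]))) for i in k])
    print("force",np.round(s["force"],1),"grip",round(s["grasp_force"],1),"open",round(s["opening"],3))
E
python3 - <<'E'
from h import *
held("w7",.0156)
go((.5050,-.3386,.0094),90)
print("--A check");
E
```

```text
edges mm (x, step) [(-9.2, 22), (-8.2, -23), (-6.7, 36), (4.8, -45), (10.3, 19), (38.8, -7), (44.3, -33)]
force [-0.5  0.6 -6.5] grip 30.0 open 0.569
shift [-0.032  0.029  1.975] turn -0.0007 from [ 0.5038 -0.3373  0.1082] 89.76 j6 -44.2
--A check
```

Request:
apply_moves(plan="0 .02 .3 0 0 0;0 0 .4 0 0 0;0 0 .4 0 0 0;0 0 .3 0 0 0;0 0 .2 0 0 0;0 0 .13 0 0 0;0 0 .08 0 0 0;0 0 .06 0 0 0;0 0 0 0 0 0;0 0 0 0 0 0")

```text
time_s: 23.43
position: [0.5065, -0.3389, 0.0162]
tcp_rot: [[0.003, 1.0, 0.001], [1.0, -0.003, -0.001], [-0.001, 0.001, -1.0]]
force: [0.6, -0.1, -6.9]
opening: 0.572
grasp_force: 30.0
```

Request:
apply_moves(plan=".013 -.015 .05 0 0 0;.013 -.015 .04 0 0 0;0 0 .03 0 0 0;0 0 .02 0 0 0;0 0 0 0 0 0;0 0 0 0 0 0")

```text
time_s: 23.93
position: [0.5043, -0.3372, 0.0094]
tcp_rot: [[0.003, 1.0, -0.0], [1.0, -0.003, 0.0], [0.0, -0.0, -1.0]]
force: [-3.3, 2.0, 3.6]
opening: 0.572
grasp_force: 30.0
```

Request:
apply_moves(plan="0 0 0 0 0 0;0 0 0 0 0 0;0 0 0 0 0 0;0 0 -.1 0 0 0;0 0 -.3 0 0 0;0 0 -.6 0 0 0;0 0 -.6 0 0 0;.2 .03 -.2 0 0 0;.5 .1 0 0 0 0;.7 .14 0 0 0 0", gripper=0.45)

```text
time_s: 24.77
position: [0.5195, -0.2696, 0.1]
tcp_rot: [[0.007, 1.0, 0.004], [1.0, -0.007, -0.004], [-0.004, 0.004, -1.0]]
force: [0.9, 0.0, -1.5]
opening: 0.724
grasp_force: 0.0
```

Request:
apply_moves(plan=".75 .15 0 0 0 0;.75 .15 0 0 0 0;.75 .15 0 0 0 0;.75 .15 0 0 0 0;.75 .15 0 0 0 0;.75 .15 0 0 0 0;.75 .15 0 0 0 0;.75 .15 0 0 0 0;.5 .1 0 0 0 0;.2 .05 0 0 0 0", gripper=0.6)

```text
time_s: 25.6
position: [0.5865, 0.0718, 0.0984]
tcp_rot: [[-0.001, 1.0, 0.0], [1.0, 0.001, 0.001], [0.001, 0.0, -1.0]]
force: [-0.1, -1.0, 0.5]
opening: 0.805
grasp_force: 0.0
```

Request:
apply_moves(plan="0 0 0 0 0 .0175;0 0 0 0 0 .0175;0 0 0 0 0 .0175;0 0 0 0 0 .0175;0 0 0 0 0 .0175;0 0 0 0 0 .0155;0 0 0 0 0 0;0 0 0 0 0 0")

```text
time_s: 26.27
position: [0.5865, 0.0669, 0.0984]
tcp_rot: [[0.604, 0.797, -0.0], [0.797, -0.604, -0.0], [-0.0, -0.0, -1.0]]
force: [-0.3, -0.6, 0.8]
opening: 0.804
grasp_force: 0.0
```

Run:
```python
from h import *
P,im=shot("wrist","w8"); Pt,it=shot("top","t8")
g=im.copy(); h=cv2.cvtColor(im,cv2.COLOR_BGR2HSV)
go((.585,.067,.003),52.8)
cv2.imwrite("pics/w8c.png",np.hstack([im[60:290,180:460],it[200:290,360:450].repeat(2,0).repeat(2,1)[:, :] if 0 else cv2.resize(it[210:280,365:445],(263,230),interpolation=cv2.INTER_CUBIC)]))
```

```text
shift [-0.02  -0.024  1.909] turn 0.0001 from [0.5866 0.0671 0.0984] 52.85 j6 32.8
```

View pics/w8c.png

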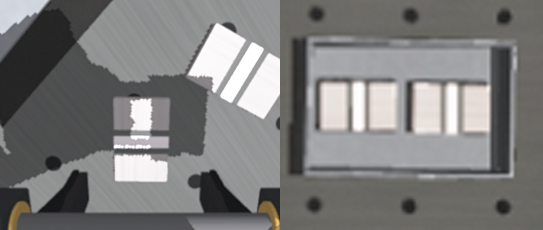

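Thick and thin are both on their pads in the box. Coupon D under the gripper spans 84 px against 89 for the thick one, so it is thin. Grasping it.

Request:
apply_moves(plan="-.02 -.02 .3 0 0 0;0 0 .4 0 0 0;0 0 .4 0 0 0;0 0 .3 0 0 0;0 0 .2 0 0 0;0 0 .15 0 0 0;0 0 .1 0 0 0;0 0 .06 0 0 0;0 0 0 0 0 0;0 0 0 0 0 0")

```text
time_s: 27.2
position: [0.5858, 0.0672, 0.0035]
tcp_rot: [[0.605, 0.796, 0.001], [0.796, -0.605, -0.0], [0.001, 0.001, -1.0]]
force: [0.2, 0.1, 0.7]
opening: 0.797
grasp_force: 0.0
```

Request:
apply_moves(plan="0 0 0 0 0 0;0 0 0 0 0 0;0 0 0 0 0 0;0 0 0 0 0 0;0 0 0 0 0 0;0 0 0 0 0 0;0 0 0 0 0 0", gripper=-1)

```text
time_s: 27.78
position: [0.5849, 0.0674, 0.0034]
tcp_rot: [[0.605, 0.796, -0.001], [0.796, -0.605, 0.0], [-0.0, -0.001, -1.0]]
force: [-2.6, 2.0, 4.2]
opening: 0.568
grasp_force: 30.0
```

Request:
apply_moves(plan="0 0 -.1 0 0 0;0 0 -.3 0 0 0;0 0 -.5 0 0 -.014;0 0 -.5 0 0 -.018;0 0 -.5 0 0 -.018;0 0 -.2 0 0 -.018;0 0 0 0 0 -.018;0 0 0 0 0 -.0173;-.2 -.05 0 0 0 0;-.4 -.1 0 0 0 0")

```text
time_s: 28.62
position: [0.5779, 0.038, 0.1078]
tcp_rot: [[0.001, 1.0, 0.001], [1.0, -0.001, 0.0], [0.0, 0.001, -1.0]]
force: [0.2, 0.0, -2.8]
opening: 0.567
grasp_force: 30.0
```

Request:
apply_moves(plan="-.7 -.18 0 0 0 0;-.7 -.18 0 0 0 0;-.7 -.18 0 0 0 0;-.7 -.18 0 0 0 0;-.7 -.18 0 0 0 0;-.7 -.18 0 0 0 0;-.7 -.18 0 0 0 0;-.5 -.14 0 0 0 0;-.2 -.05 0 0 0 0;0 0 0 0 0 0")

```text
time_s: 29.45
position: [0.5042, -0.2461, 0.1077]
tcp_rot: [[0.007, 1.0, 0.0], [1.0, -0.007, -0.001], [-0.001, 0.0, -1.0]]
force: [0.8, 0.2, -2.7]
opening: 0.569
grasp_force: 30.0
```

Run:
```python
from h import *
held("w9",.0066)
go((.5052,-.2426,.0184),90)
```

```text
edges mm (x, step) [(-10.2, 27), (-6.7, -7), (-5.2, 22), (5.3, -36), (11.3, 19), (39.8, -7), (41.8, 6)]
force [ 0.8  0.2 -2.7] grip 30.0 open 0.569
shift [0.021 0.02  1.784] turn -0.0009 from [ 0.5042 -0.2437  0.1076] 89.68 j6 -36.9
```

Request:
apply_moves(plan=".01 .02 .3 0 0 0;0 0 .4 0 0 0;0 0 .4 0 0 0;0 0 .2 0 0 0;0 0 .15 0 0 0;0 0 .1 0 0 0;0 0 .1 0 0 0;0 0 0 0 0 0;0 0 0 0 0 0")

```text
time_s: 30.25
position: [0.5064, -0.2423, 0.0259]
tcp_rot: [[0.001, 1.0, 0.001], [1.0, -0.001, -0.0], [-0.0, 0.001, -1.0]]
force: [-0.8, 0.8, -3.7]
opening: 0.563
grasp_force: 30.0
```

Run:
```python
from h import *
it=cv2.imread("pics/t8.png"); P=pose("top"); h=cv2.cvtColor(it,cv2.COLOR_BGR2HSV)
m=((h[...,2]>205)&(h[...,0]<30)|(h[...,2]>225)).astype(np.uint8); m=cv2.morphologyEx(m,cv2.MORPH_CLOSE,np.ones((5,5))); m[:,:370]=0;m[:,435:]=0;m[:220]=0;m[265:]=0
for z in (.015,.025):
  for b in blobs(m,P,z,100,1500): print(z,*b)
go((.5052,-.2426,.0184),90)
```

```text
0.015 [417. 243.] 284.0 [  0.5058  -0.3423   0.0762   0.0512 -89.4271]
0.015 [389. 242.] 258.5 [  0.5062  -0.2457   0.0757   0.0477 -89.2799]
0.025 [417. 243.] 284.0 [  0.5064  -0.3396   0.0757   0.0508 -89.4274]
0.025 [389. 242.] 258.5 [  0.5068  -0.2438   0.0751   0.0473 -89.2801]
shift [-0.006 -0.023  0.15 ] turn -0.0001 from [ 0.5064 -0.2423  0.0259] 89.95 j6 -36.9
```

Request:
apply_moves(plan="-.018 -.02 .05 0 0 0;0 0 .04 0 0 0;0 0 .03 0 0 0;0 0 .02 0 0 0;0 0 0 0 0 0;0 0 0 0 0 0")

```text
time_s: 30.75
position: [0.505, -0.2432, 0.0185]
tcp_rot: [[0.001, 1.0, -0.0], [1.0, -0.001, 0.0], [0.0, -0.0, -1.0]]
force: [0.1, -0.0, -3.1]
opening: 0.567
grasp_force: 30.0
```

Request:
apply_moves(plan="0 0 .015 0 0 0;0 0 .015 0 0 0;0 0 0 0 0 0")

```text
time_s: 31.0
position: [0.5051, -0.2432, 0.0184]
tcp_rot: [[0.001, 1.0, 0.0], [1.0, -0.001, -0.0], [-0.0, 0.0, -1.0]]
force: [-2.2, 1.1, 7.2]
opening: 0.566
grasp_force: 30.0
```

Request:
apply_moves(plan="0 0 0 0 0 0;0 0 0 0 0 0;0 0 0 0 0 0;0 0 -.1 0 0 0;0 0 -.3 0 0 0;0 0 -.5 0 0 0;0 0 -.5 0 0 0;.2 .1 -.2 0 0 0;.5 .23 0 0 0 0;.7 .33 0 0 0 0", gripper=0.45)

```text
time_s: 31.83
position: [0.539, -0.1745, 0.0982]
tcp_rot: [[0.005, 1.0, 0.003], [1.0, -0.005, -0.002], [-0.002, 0.003, -1.0]]
force: [1.0, -0.0, 0.3]
opening: 0.729
grasp_force: 0.0
```

Request:
apply_moves(plan=".7 .33 0 0 0 0;.7 .33 0 0 0 0;.5 .23 0 0 0 0;.14 .07 0 0 0 .018;0 0 0 0 0 .018;0 0 0 0 0 .018;0 0 0 0 0 .018;0 0 0 0 0 .018;0 0 0 0 0 .018;0 0 0 0 0 .018", gripper=0.6)

```text
time_s: 32.67
position: [0.586, -0.0701, 0.0966]
tcp_rot: [[0.716, 0.698, -0.001], [0.698, -0.716, 0.001], [-0.0, -0.001, -1.0]]
force: [-0.8, -0.2, 0.4]
opening: 0.804
grasp_force: 0.0
```

Request:
apply_moves(plan="0 0 0 0 0 .018;0 0 0 0 0 .018;0 0 0 0 0 .0185;0 0 0 0 0 0;0 0 0 0 0 0")

```text
time_s: 33.08
position: [0.586, -0.0705, 0.0967]
tcp_rot: [[0.905, 0.425, -0.001], [0.425, -0.905, 0.0], [-0.0, -0.001, -1.0]]
force: [-0.1, 0.5, 0.6]
opening: 0.806
grasp_force: 0.0
```

Run:
```python
from h import *
s=bot.read_state(); held("w10",s["position"][2]-.01)
go((.586,-.0712,.003),25)
```

```text
edges mm (x, step) [(-3.7, 10), (10.3, 41), (16.3, 19), (26.8, -36), (35.8, 42), (45.3, 67), (46.8, -71), (48.3, -15), (53.8, -41), (55.3, 53), (58.8, -70)]
force [-0.1  0.5  0.6] grip 0.0 open 0.806
shift [-0.006  0.01   1.876] turn 0.0004 from [ 0.5861 -0.0706  0.0968] 25.14 j6 47.1
```

Request:
apply_moves(plan="0 .01 .3 0 0 0;0 0 .4 0 0 0;0 0 .4 0 0 0;0 0 .3 0 0 0;0 0 .2 0 0 0;0 0 .14 0 0 0;0 0 .1 0 0 0;0 0 .06 0 0 0;0 0 0 0 0 0;0 0 0 0 0 0")

```text
time_s: 33.97
position: [0.5869, -0.0718, 0.0025]
tcp_rot: [[0.907, 0.422, 0.001], [0.422, -0.907, -0.0], [0.001, 0.001, -1.0]]
force: [-0.0, 0.2, -0.1]
opening: 0.799
grasp_force: 0.0
```

Request:
apply_moves(plan="0 0 0 0 0 0;0 0 0 0 0 0;0 0 0 0 0 0;0 0 0 0 0 0;0 0 0 0 0 0;0 0 0 0 0 0;0 0 0 0 0 0", gripper=-1)

```text
time_s: 34.55
position: [0.5864, -0.0715, 0.0024]
tcp_rot: [[0.907, 0.422, -0.0], [0.422, -0.907, 0.0], [0.0, -0.0, -1.0]]
force: [-0.9, 0.7, 3.6]
opening: 0.566
grasp_force: 30.0
```

Request:
apply_moves(plan="0 0 -.1 0 0 0;0 0 -.3 0 0 0;0 0 -.5 0 0 -.01;0 0 -.5 0 0 -.019;0 0 -.5 0 0 -.019;0 0 -.2 0 0 -.019;0 0 0 0 0 -.019;0 0 0 0 0 -.019;0 0 0 0 0 -.019;0 0 0 0 0 -.019")

```text
time_s: 35.38
position: [0.5858, -0.0717, 0.1067]
tcp_rot: [[0.229, 0.974, -0.001], [0.974, -0.229, 0.0], [-0.0, -0.001, -1.0]]
force: [0.2, -0.1, -3.9]
opening: 0.571
grasp_force: 30.0
```

Request:
apply_moves(plan="0 0 0 0 0 -.019;0 0 0 0 0 -.0187;-.2 -.1 0 0 0 0;-.5 -.23 0 0 0 0;-.7 -.33 0 0 0 0;-.7 -.33 0 0 0 0;-.7 -.33 0 0 0 0;-.5 -.23 0 0 0 0;-.13 -.08 0 0 0 0;0 0 0 0 0 0")

```text
time_s: 36.22
position: [0.5033, -0.2459, 0.1068]
tcp_rot: [[0.006, 1.0, -0.001], [1.0, -0.006, -0.0], [-0.0, -0.001, -1.0]]
force: [0.1, 1.5, -3.5]
opening: 0.57
grasp_force: 30.0
```

Run:
```python
from h import *
held("w11",.0076)
go((.5051,-.2432,.0274),90)
```

```text
edges mm (x, step) [(-10.2, 25), (-7.7, 45), (-5.7, -30), (4.3, -34), (10.3, 21), (38.8, -7), (40.8, 7), (56.8, -7)]
force [ 0.1  1.5 -3.5] grip 30.0 open 0.57
shift [0.016 0.026 1.587] turn -0.0007 from [ 0.5039 -0.2441  0.1068] 89.73 j6 -37.0
```

Request:
apply_moves(plan=".02 .02 .3 0 0 0;.01 0 .4 0 0 0;0 0 .3 0 0 0;0 0 .2 0 0 0;0 0 .13 0 0 0;0 0 .1 0 0 0;0 0 0 0 0 0;0 0 0 0 0 0;0 0 0 0 0 0")

```text
time_s: 37.02
position: [0.5065, -0.2419, 0.0362]
tcp_rot: [[-0.0, 1.0, 0.001], [1.0, 0.0, -0.001], [-0.001, 0.001, -1.0]]
force: [0.6, 0.1, -3.7]
opening: 0.57
grasp_force: 30.0
```

Request:
apply_moves(plan="0 -.022 .06 0 0 0;0 0 .05 0 0 0;0 0 .03 0 0 0;0 0 .02 0 0 0;0 0 .01 0 0 0;0 0 0 0 0 0")

```text
time_s: 37.52
position: [0.5047, -0.2417, 0.0274]
tcp_rot: [[-0.0, 1.0, -0.0], [1.0, 0.0, -0.0], [-0.0, -0.0, -1.0]]
force: [-1.7, 0.4, 1.3]
opening: 0.57
grasp_force: 30.0
```

Request:
apply_moves(plan="0 0 0 0 0 0;0 0 0 0 0 0;0 0 0 0 0 0;0 0 -.1 0 0 0;0 0 -.3 0 0 0;0 0 -.5 0 0 0;0 0 -.5 0 0 0;.3 0 -.2 0 0 0;.6 0 0 0 0 0;.75 .1 0 0 0 0", gripper=0.45)

```text
time_s: 38.35
position: [0.5101, -0.1596, 0.1081]
tcp_rot: [[0.004, 1.0, 0.002], [1.0, -0.004, -0.002], [-0.002, 0.003, -1.0]]
force: [0.8, 0.1, 0.7]
opening: 0.727
grasp_force: 0.0
```

Request:
apply_moves(plan=".75 .3 0 0 0 0;.65 .5 0 0 0 0;.65 .5 0 0 0 0;.6 .55 0 0 0 0;.6 .55 0 0 0 0;.6 .55 0 0 0 0;.44 .45 0 0 0 0;.2 .2 0 0 0 -.014;0 0 0 0 0 -.019;0 0 0 0 0 -.019", gripper=0.6)

```text
time_s: 39.18
position: [0.6894, 0.0682, 0.1063]
tcp_rot: [[-0.329, 0.944, -0.001], [0.944, 0.329, 0.0], [0.001, -0.001, -1.0]]
force: [-0.6, 0.4, -0.8]
opening: 0.797
grasp_force: 0.0
```

Request:
apply_moves(plan="0 0 0 0 0 -.018;0 0 0 0 0 0;0 0 0 0 0 0")

```text
time_s: 39.43
position: [0.689, 0.0664, 0.1066]
tcp_rot: [[-0.424, 0.906, -0.001], [0.906, 0.424, 0.0], [0.001, -0.001, -1.0]]
force: [-0.2, -0.2, 1.0]
opening: 0.805
grasp_force: 0.0
```

Run:
```python
from h import *
s=bot.read_state(); held("w12",.01-s["position"][2])
P=pose("wrist"); im=cv2.imread("pics/w12.png"); h=cv2.cvtColor(im,cv2.COLOR_BGR2HSV)
m=((h[...,1]<45)&(h[...,2]>110)).astype(np.uint8)
go((.6895,.065,.003),115.3)
cv2.imwrite("pics/w12c.png",im[60:290,180:460])
```

```text
edges mm (x, step) [(-7.2, 37), (5.3, -53), (10.8, 12), (13.3, 32), (17.8, -29), (40.3, -11)]
force [-0.2 -0.2  1. ] grip 0.0 open 0.805
shift [-0.024 -0.001  2.075] turn -0.0006 from [0.6891 0.0661 0.1067] 115.07 j6 -28.8
```

View pics/w12c.png

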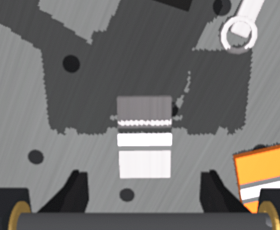

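Coupon C is centred between the fingers. The orange plate and the wrench are clear of the fingers by about 30 mm.

Request:
apply_moves(plan="-.01 0 .3 0 0 0;0 0 .4 0 0 0;0 0 .4 0 0 0;0 0 .4 0 0 0;0 0 .25 0 0 0;0 0 .15 0 0 0;0 0 .1 0 0 0;0 0 .08 0 0 0;0 0 0 0 0 0;0 0 0 0 0 0")

```text
time_s: 40.32
position: [0.6906, 0.0649, 0.0038]
tcp_rot: [[-0.426, 0.905, 0.001], [0.905, 0.426, -0.0], [-0.001, 0.001, -1.0]]
force: [-0.5, -0.1, 0.3]
opening: 0.8
grasp_force: 0.0
```

Request:
apply_moves(plan="0 0 0 0 0 0;0 0 0 0 0 0;0 0 0 0 0 0;0 0 0 0 0 0;0 0 0 0 0 0;0 0 0 0 0 0;0 0 0 0 0 0", gripper=-1)

```text
time_s: 40.9
position: [0.6902, 0.0649, 0.0035]
tcp_rot: [[-0.426, 0.905, 0.001], [0.905, 0.426, -0.0], [-0.0, 0.0, -1.0]]
force: [-0.6, -1.1, 3.5]
opening: 0.568
grasp_force: 30.0
```

Request:
apply_moves(plan="0 0 -.1 0 0 0;0 0 -.3 0 0 0;0 0 -.5 0 0 0;0 0 -.5 0 0 .014;0 0 -.5 0 0 .019;0 0 -.2 0 0 .019;0 0 0 0 0 .018;-.2 -.2 0 0 0 0;-.4 -.4 0 0 0 0;-.55 -.55 0 0 0 0")

```text
time_s: 41.73
position: [0.6337, 0.0085, 0.109]
tcp_rot: [[-0.003, 1.0, 0.004], [1.0, 0.003, 0.0], [0.0, 0.004, -1.0]]
force: [0.5, -1.3, -4.2]
opening: 0.569
grasp_force: 30.0
```

Request:
apply_moves(plan="-.6 -.55 0 0 0 0;-.6 -.55 0 0 0 0;-.6 -.55 0 0 0 0;-.6 -.5 0 0 0 0;-.7 -.3 0 0 0 0;-.75 -.1 0 0 0 0;-.75 0 0 0 0 0;-.75 0 0 0 0 0;-.75 0 0 0 0 0;-.5 0 0 0 0 0")

```text
time_s: 42.57
position: [0.5053, -0.3271, 0.1092]
tcp_rot: [[0.002, 1.0, 0.002], [1.0, -0.002, -0.003], [-0.003, 0.002, -1.0]]
force: [0.5, -0.4, -3.7]
opening: 0.568
grasp_force: 30.0
```

Request:
apply_moves(plan="-.25 0 0 0 0 0;-.05 0 0 0 0 0;0 0 0 0 0 0;0 0 0 0 0 0")

```text
time_s: 42.9
position: [0.5044, -0.3353, 0.1078]
tcp_rot: [[-0.001, 1.0, -0.002], [1.0, 0.001, 0.003], [0.003, -0.002, -1.0]]
force: [-0.3, 0.4, -4.3]
opening: 0.571
grasp_force: 30.0
```

Run:
```python
from h import *
held("w13",.0065)
go((.5046,-.338,.0285),90)
```

```text
edges mm (x, step) [(-6.2, -30), (-4.7, 35), (6.8, -33), (12.3, 20), (40.8, -8), (42.8, 8), (53.8, -7), (55.3, -30), (56.8, 27)]
force [-0.3  0.4 -4.3] grip 30.0 open 0.571
shift [-0.063  0.003  1.587] turn 0.0003 from [ 0.5046 -0.335   0.1078] 90.1 j6 -44.3
```

Request:
apply_moves(plan="-.04 0 .3 0 0 0;-.03 0 .4 0 0 0;0 0 .3 0 0 0;0 0 .2 0 0 0;0 0 .13 0 0 0;0 0 .1 0 0 0;0 0 0 0 0 0;0 0 0 0 0 0;0 0 0 0 0 0")

```text
time_s: 43.7
position: [0.5056, -0.3415, 0.0373]
tcp_rot: [[-0.0, 1.0, 0.001], [1.0, 0.0, -0.001], [-0.001, 0.001, -1.0]]
force: [0.3, -0.5, -3.1]
opening: 0.573
grasp_force: 30.0
```

Request:
apply_moves(plan=".03 -.014 .06 0 0 0;.01 0 .05 0 0 0;0 0 .03 0 0 0;0 0 .02 0 0 0;0 0 .01 0 0 0;0 0 0 0 0 0")

```text
time_s: 44.2
position: [0.5042, -0.339, 0.0285]
tcp_rot: [[-0.0, 1.0, -0.0], [1.0, 0.0, 0.0], [0.0, -0.0, -1.0]]
force: [-1.2, 0.8, 1.6]
opening: 0.567
grasp_force: 30.0
```

Request:
apply_moves(plan="0 0 0 0 0 0;0 0 0 0 0 0;0 0 0 0 0 0;0 0 -.1 0 0 0;0 0 -.3 0 0 0;0 0 -.6 0 0 0;0 0 -.7 0 0 0;0 0 -.7 0 0 0;-.3 0 -.7 0 0 0;-.7 0 -.4 0 0 0", gripper=0.45)

```text
time_s: 45.03
position: [0.5056, -0.3863, 0.2078]
tcp_rot: [[-0.004, 1.0, 0.003], [1.0, 0.004, -0.001], [-0.001, 0.003, -1.0]]
force: [0.7, -0.7, -0.2]
opening: 0.726
grasp_force: 0.0
```

Request:
apply_moves(plan="-.7 0 0 0 0 0;-.3 0 0 0 0 0;0 0 0 0 0 0;0 0 0 0 0 0", gripper=1)

```text
time_s: 45.37
position: [0.504, -0.4394, 0.203]
tcp_rot: [[0.001, 1.0, -0.0], [1.0, -0.001, 0.001], [0.001, -0.0, -1.0]]
force: [-0.2, 0.4, 0.3]
opening: 0.938
grasp_force: 0.0
```

Run:
```python
from h import *
P,im=shot("wrist","w14"); Pt,it=shot("top","t14")
s=bot.read_state(); print(s["position"],yaw(s))
h=cv2.cvtColor(it,cv2.COLOR_BGR2HSV); m=(h[...,1]<60)&(h[...,2]>140); m[:,:180]=0;m[:,290:]=0;m[:185]=0;m[270:]=0
for b in blobs(m,Pt,.014,1000,5000): print("lid",*b)
a=cv2.resize(im[0:280,140:500],None,fx=1.6,fy=1.6); b=cv2.resize(it[150:280,140:300],None,fx=1.33,fy=1.33)
c=np.zeros((a.shape[0],800,3),np.uint8); c[:,:a.shape[1]]=a; c[:b.shape[0],a.shape[1]:a.shape[1]+b.shape[1]]=b
cv2.imwrite("pics/w14c.png",c)
```

```text
[ 0.5041 -0.4375  0.2025] 90.04126685902135
lid [226. 218.] 2611.0 [  0.5775   0.3133   0.2206   0.147  -81.7964]
```

View pics/w14c.png

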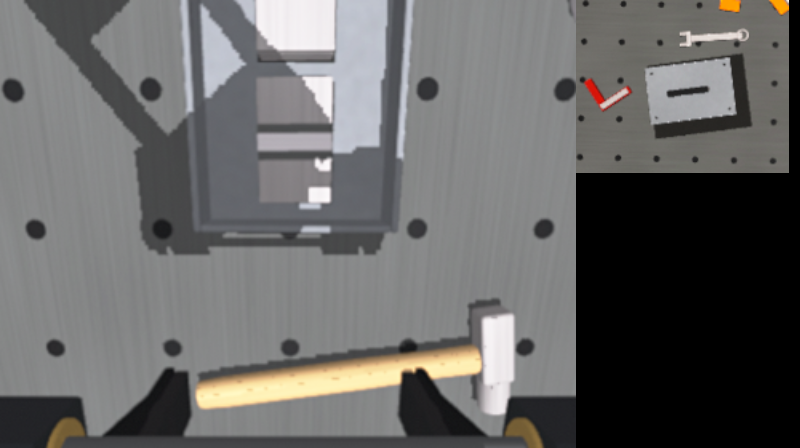

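The piles look square in the box. The lid has been knocked to about (.5775,.3133), yaw 98.2, and is still on the mat. I'll check the piles in the top image and plan the lid grasp.

Run:
```python
from h import *
it=cv2.imread("pics/t14.png"); P=pose("top"); h=cv2.cvtColor(it,cv2.COLOR_BGR2HSV)
m=((h[...,2]>205)&(h[...,0]<30)|(h[...,2]>225)).astype(np.uint8); m=cv2.morphologyEx(m,cv2.MORPH_CLOSE,np.ones((5,5))); m[:,:370]=0;m[:,435:]=0;m[:220]=0;m[268:]=0
for b in blobs(m,P,.035,100,1500): print(*b)
m=h[...,2]<50
m[:,:195]=0;m[:,265:]=0;m[:200]=0;m[235:]=0
for b in blobs(m,P,.052,30,900): print("handle",*b)
go((.577,.313,.16),98.2)
```

```text
[393. 241.] 315.5 [  0.5077  -0.2622   0.1154   0.047  -89.1298]
handle [224. 218.] 67.0 [  0.577    0.311    0.0973   0.0107 -81.7895]
handle [261. 216.] 173.0 [0.5837 0.1886 0.1124 0.0232 1.4165]
shift [15.008  1.47   0.881] turn -0.0227 from [ 0.5041 -0.4375  0.2025] 90.04 j6 -50.6
```

Run:
```python
from h import *
it=cv2.imread("pics/t14.png"); im=cv2.imread("pics/w14.png")
cv2.imwrite("pics/t14c.png",np.vstack([cv2.resize(it[205:285,340:460],None,fx=4,fy=3.5,interpolation=cv2.INTER_CUBIC)]))
```

```text
(no output)
```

View pics/t14c.png

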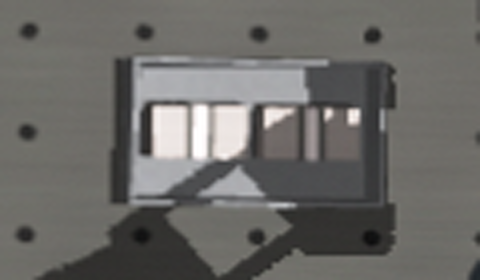

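Request:
apply_moves(plan=".4 .04 0 0 0 0;.7 .07 0 0 0 0;.8 .08 0 0 0 0;.8 .08 0 0 0 0;.8 .08 0 0 0 0;.8 .08 0 0 0 0;.8 .08 0 0 0 0;.8 .08 0 0 0 0;.8 .08 0 0 0 0;.8 .08 0 0 0 0", gripper=1)

```text
time_s: 46.3
position: [0.5406, -0.0606, 0.203]
tcp_rot: [[-0.002, 1.0, -0.001], [1.0, 0.002, 0.001], [0.001, -0.001, -1.0]]
force: [-0.2, -0.1, -0.6]
opening: 1.003
grasp_force: 0.0
```

Request:
apply_moves(plan=".8 .08 .1 0 0 0;.8 .08 .1 0 0 0;.8 .08 .1 0 0 0;.8 .08 .1 0 0 0;.8 .08 .1 0 0 0;.8 .08 .1 0 0 0;.8 .08 .1 0 0 0;.8 .08 .1 0 0 0;.6 .06 .1 0 0 0;.3 .05 0 0 0 0")

```text
time_s: 47.13
position: [0.5764, 0.3057, 0.1568]
tcp_rot: [[-0.005, 1.0, -0.003], [1.0, 0.005, 0.001], [0.001, -0.003, -1.0]]
force: [-0.3, -0.1, 0.2]
opening: 1.005
grasp_force: 0.0
```

Request:
apply_moves(plan="0 0 0 0 0 -.012;0 0 0 0 0 -.011;0 0 0 0 0 0;0 0 0 0 0 0")

```text
time_s: 47.47
position: [0.5783, 0.3008, 0.158]
tcp_rot: [[-0.143, 0.99, -0.001], [0.99, 0.143, -0.0], [-0.0, -0.001, -1.0]]
force: [-0.4, -0.4, -0.3]
opening: 0.996
grasp_force: 0.0
```

Run:
```python
from h import *
P,im=shot("wrist","w15"); h=cv2.cvtColor(im,cv2.COLOR_BGR2HSV)
m=h[...,2]<50
for z in(.052,):
  for b in blobs(m,P,z,400,8000): print("dark",*b)
m=((h[...,2]>115)&(h[...,0]>100)).astype(np.uint8); m[275:]=0
for b in blobs(m,P,.014,3000,90000): print("lid",*b)
go((.577,.312,.0265),98.2)
cv2.imwrite("pics/w15c.png",im[:290])
```

```text
dark [416. 257.] 1236.0 [  0.6804   0.2428   0.0736   0.0371 -37.2238]
dark [233. 256.] 1303.0 [ 0.4956  0.2167  0.075   0.0379 54.8231]
dark [323. 153.] 588.5 [  0.5718   0.3405   0.0447   0.0123 -82.2332]
dark [239. 135.] 2074.5 [  0.4921   0.3449   0.07     0.0277 -82.    ]
lid [462. 158.] 3788.5 [  0.7125   0.351    0.252    0.0733 -87.3857]
lid [361.  96.] 20599.0 [  0.5834   0.3413   0.2913   0.1576 -89.9347]
shift [0.231 0.002 2.633] turn -0.0 from [0.5786 0.3006 0.1582] 98.2 j6 9.5
```

View pics/w15c.png

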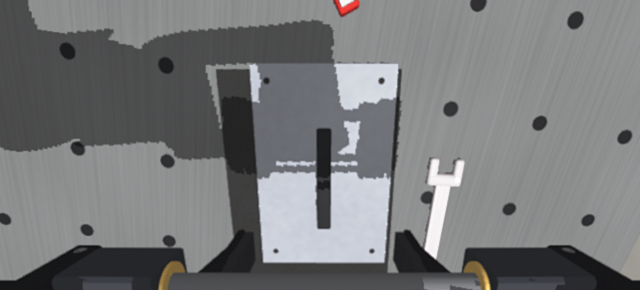

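Run:
```python
from h import *
P=pose("wrist")
print(rect(back(P,[(250,65),(398,65),(384,263),(262,264)],.014)[:,:2]))
print(back(P,[(266,80),(381,80),(276,251),(372,251)],.014).mean(0), back(P,[(323,129),(323,227)],.052).mean(0),back(P,[(323,129),(323,227)],.052))
c=rect(back(P,[(250,65),(398,65),(384,263),(262,264)],.014)[:,:2])
go((c[0],c[1],.0265),98.2)
```

```text
[  0.5755   0.3113   0.2192   0.1464 -81.8665]
[0.5761 0.3133 0.014 ] [0.5752 0.3146 0.052 ] [[0.5684 0.3623 0.052 ]
 [0.582  0.267  0.052 ]]
shift [ 0.222 -0.03   2.633] turn -0.0 from [0.5786 0.3006 0.1582] 98.2 j6 9.5
```

Request:
apply_moves(plan=".12 -.01 .2 0 0 0;.12 -.01 .4 0 0 0;0 0 .4 0 0 0;0 0 .4 0 0 0;0 0 .4 0 0 0;0 0 .4 0 0 0;0 0 .25 0 0 0;0 0 .15 0 0 0;0 0 0 0 0 0;0 0 0 0 0 0")

```text
time_s: 48.35
position: [0.5767, 0.3127, 0.0281]
tcp_rot: [[-0.144, 0.99, 0.0], [0.99, 0.144, 0.0], [0.0, 0.0, -1.0]]
force: [0.4, -0.6, -0.1]
opening: 1.001
grasp_force: 0.0
```

Request:
apply_moves(plan="0 0 0 0 0 0;0 0 0 0 0 0;0 0 0 0 0 0;0 0 0 0 0 0;0 0 0 0 0 0;0 0 0 0 0 0;0 0 0 0 0 0;0 0 0 0 0 0;0 0 0 0 0 0;0 0 0 0 0 0", gripper=-1)

```text
time_s: 49.18
position: [0.5765, 0.3126, 0.028]
tcp_rot: [[-0.144, 0.99, -0.0], [0.99, 0.144, -0.0], [-0.0, -0.0, -1.0]]
force: [-0.2, -0.1, 0.7]
opening: 0.325
grasp_force: 0.0
```

Request:
apply_moves(plan="0 0 0 0 0 0;0 0 0 0 0 0;0 0 0 0 0 0;0 0 0 0 0 0;0 0 0 0 0 0;0 0 0 0 0 0")

```text
time_s: 49.68
position: [0.5765, 0.3126, 0.028]
tcp_rot: [[-0.144, 0.99, -0.0], [0.99, 0.144, -0.0], [0.0, -0.0, -1.0]]
force: [-0.2, -0.1, 0.5]
opening: 0.157
grasp_force: 30.0
```

Request:
apply_moves(plan="0 0 -.1 0 0 0;0 0 -.2 0 0 0;0 0 -.4 0 0 0;0 0 -.4 0 0 0;0 0 -.4 0 0 0;0 0 -.4 0 0 .008;0 0 -.4 0 0 .008;0 0 -.3 0 0 .007;0 0 -.2 0 0 0;0 0 0 0 0 0")

```text
time_s: 50.52
position: [0.5779, 0.3131, 0.1711]
tcp_rot: [[-0.001, 1.0, 0.005], [1.0, 0.001, 0.002], [0.002, 0.005, -1.0]]
force: [1.1, -0.8, -3.5]
opening: 0.161
grasp_force: 30.0
```

Request:
apply_moves(plan="-.2 -.02 0 0 0 0;-.5 -.06 0 0 0 0;-.7 -.08 0 0 0 0;-.7 -.08 0 0 0 0;-.7 -.08 0 0 0 0;-.7 -.08 0 0 0 0;-.7 -.08 0 0 0 0;-.7 -.08 0 0 0 0;-.7 -.08 0 0 0 0;-.7 -.08 0 0 0 0")

```text
time_s: 51.35
position: [0.5385, -0.0043, 0.1667]
tcp_rot: [[-0.001, 1.0, -0.004], [1.0, 0.001, 0.0], [0.0, -0.004, -1.0]]
force: [0.6, -0.6, -2.5]
opening: 0.158
grasp_force: 30.0
```

Request:
apply_moves(plan="-.7 -.08 0 0 0 0;-.7 -.08 0 0 0 0;-.7 -.08 0 0 0 0;-.7 -.08 0 0 0 0;-.7 -.08 0 0 0 0;-.7 -.09 0 0 0 0;-.7 -.09 0 0 0 0;-.5 -.06 0 0 0 0;-.3 -.03 0 0 0 0;0 0 0 0 0 0")

```text
time_s: 52.18
position: [0.506, -0.291, 0.1669]
tcp_rot: [[0.003, 1.0, -0.001], [1.0, -0.003, -0.001], [-0.001, -0.001, -1.0]]
force: [-0.2, 0.3, -2.2]
opening: 0.157
grasp_force: 30.0
```

Run:
```python
from h import *
P,im=shot("wrist","w16"); s=bot.read_state(); print(s["force"],s["grasp_force"],s["opening"])
cv2.imwrite("pics/w16c.png",im[:290])
p=np.array(s["position"]);R=np.array(s["tcp_rot"])
for X in([.110,-.073,.014],[.110,.073,.014],[.094,.057,.014],[.094,-.057,.014],[-.05,0,-.024],[.05,0,-.024]): print(X,proj(P,p+R@np.array(X)))
go((.505,-.2906,.068),89.9)
```

```text
[ 0.2522  0.3642 -4.1512] 29.99919625930488 0.15536951195141507
[0.11, -0.073, 0.014] [[191.4356  48.7769]]
[0.11, 0.073, 0.014] [[456.8758  48.33  ]]
[0.094, 0.057, 0.014] [[425.0012  79.4081]]
[0.094, -0.057, 0.014] [[223.4421  79.7695]]
[-0.05, 0, -0.024] [[324.7805 336.245 ]]
[0.05, 0, -0.024] [[324.6244 170.2794]]
shift [-0.049 -0.016  1.978] turn -0.0001 from [ 0.506  -0.2883  0.1669] 89.87 j6 -40.5
```

View pics/w16c.png

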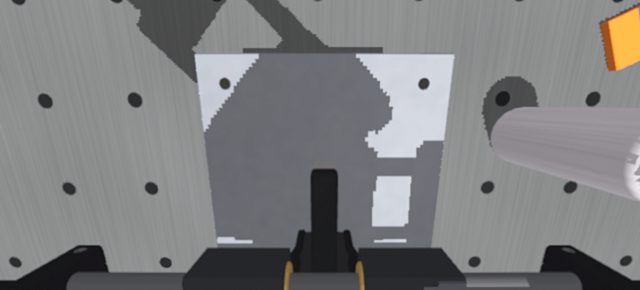

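Run:
```python
from h import *
from scipy.optimize import least_squares
from scipy.spatial.transform import Rotation as Ro
im=cv2.imread("pics/w16.png"); g=im.max(2).astype(float)
print("col324 rows150-185",g[155:182,324].astype(int)); print("col330 40-62",g[44:62,330].astype(int), "row70 L",g[75,186:206].astype(int),"R",g[75,438:462].astype(int))
P=pose("wrist"); s=bot.read_state(); p=np.array(s["position"]);R=np.array(s["tcp_rot"])
X=np.array([[.110,-.073,.014],[.110,.073,.014],[.094,.057,.014],[.094,-.057,.014],[.05,0,-.010]])
O=np.array([[194.5,54],[454,54],[424,84],[224.5,84],[324,169.5]])
def f(v,full=True):
    Y=X+[0,0,.0]; Y=Ro.from_euler("yz",[v[2],v[3]]).apply(Y)+[v[0],v[1],v[4] if len(v)>4 else 0]
    q=proj(P,p+Y@R.T)-O; q[4,0]=0; return q.ravel()
for n in(4,5):
    r=least_squares(f,np.zeros(n)); print(n,r.x[:2]*1e3,np.degrees(r.x[2:4]),r.x[4:]*1e3,f(r.x).round(1))
```

```text
col324 rows150-185 [116 115 115 116 117 117 115 113 114 114 115 116 112  83  44  25  26  27
  26  30  29  30  31  32  32  31  33]
col330 40-62 [142 144 132  89  72  75  75  76  81  96 112 115 115 115 115 115 116 115] row70 L [138 129  90  73  75  76  76  74  74  74 120 192 213 213 212 211 210 212
 211 211] R [222 222 222 222 222 223 223 223 224 223 224 225 225 202 159 140 140 143
 142 139 138 140 140 140]
4 [ 0.3906 -0.2187] [-0.8578  0.0516] [] [-0.9  0.2  0.9  0.2 -0.4  0.6  0.4  0.6  0.  -1.3]
5 [-0.0113 -0.218 ] [1.2956 0.0514] [4.2483] [-0.8 -0.   0.8  0.  -0.7  0.4  0.7  0.4  0.  -0.8]
```

Request:
apply_moves(plan="-.03 -.01 .2 0 0 0;0 0 .4 0 0 0;0 0 .4 0 0 0;0 0 .3 0 0 0;0 0 .15 0 0 0;0 0 .05 0 0 0;0 0 0 0 0 0;0 0 0 0 0 0;0 0 0 0 0 0")

```text
time_s: 52.98
position: [0.5074, -0.2891, 0.094]
tcp_rot: [[-0.001, 1.0, 0.002], [1.0, 0.001, -0.001], [-0.001, 0.002, -1.0]]
force: [0.3, -0.4, -3.3]
opening: 0.156
grasp_force: 30.0
```

Request:
apply_moves(plan="0 0 0 0 0 0;0 0 0 0 0 0")

```text
time_s: 53.15
position: [0.5071, -0.2892, 0.0939]
tcp_rot: [[-0.0, 1.0, 0.001], [1.0, 0.0, -0.001], [-0.001, 0.001, -1.0]]
force: [-0.1, 0.2, -2.9]
opening: 0.156
grasp_force: 30.0
```

Request:
apply_moves(plan="-.032 -.036 .06 0 0 0;0 0 .08 0 0 0;0 0 .06 0 0 0;0 0 .04 0 0 0;0 0 0 0 0 0;0 0 0 0 0 0;0 0 0 0 0 0")

```text
time_s: 53.73
position: [0.5049, -0.2906, 0.081]
tcp_rot: [[-0.0, 1.0, -0.0], [1.0, 0.0, 0.0], [0.0, -0.0, -1.0]]
force: [-0.3, 0.1, -3.3]
opening: 0.159
grasp_force: 30.0
```

Run:
```python
from h import *
P,im=shot("wrist","w17"); go((.5053,-.2908,.068),89.9)
cv2.imwrite("pics/w17c.png",cv2.resize(im[20:220,150:500],None,fx=2.2,fy=2.2))
```

```text
shift [-0.004  0.007  0.261] turn 0.0003 from [ 0.505  -0.2906  0.0811] 90.01 j6 -40.9
```

View pics/w17c.png

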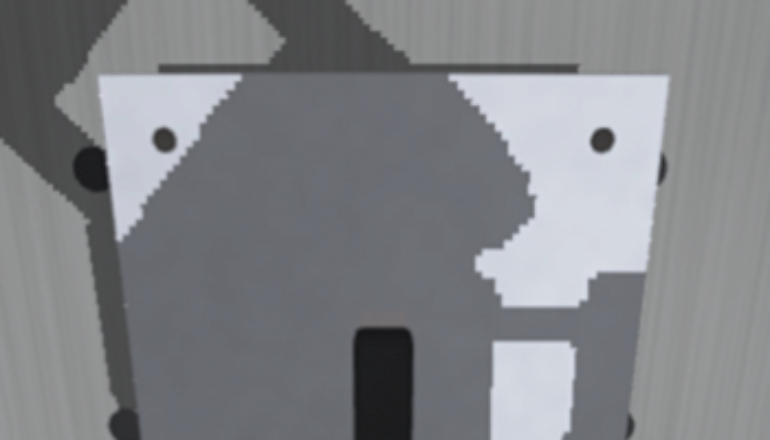

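Request:
apply_moves(plan="0 .005 .04 0 0 0;0 0 .04 0 0 0;0 0 .04 0 0 0;0 0 .03 0 0 0;0 0 0 0 0 0;0 0 0 0 0 0")

```text
time_s: 54.28
position: [0.505, -0.2905, 0.0734]
tcp_rot: [[-0.0, 1.0, -0.0], [1.0, 0.0, 0.0], [0.0, -0.0, -1.0]]
force: [0.2, -0.7, -3.6]
opening: 0.158
grasp_force: 30.0
```

Request:
apply_moves(plan="0 0 .03 0 0 0;0 0 .03 0 0 0;0 0 0 0 0 0;0 0 0 0 0 0")

```text
time_s: 54.62
position: [0.505, -0.2905, 0.0704]
tcp_rot: [[-0.0, 1.0, -0.0], [1.0, 0.0, 0.0], [0.0, -0.0, -1.0]]
force: [-0.2, 0.4, -2.7]
opening: 0.161
grasp_force: 30.0
```

Nothing has touched yet and the feet are entering the mouth. Lowering further.

Request:
apply_moves(plan="0 0 .02 0 0 0;0 0 .02 0 0 0;0 0 0 0 0 0;0 0 0 0 0 0")

```text
time_s: 54.95
position: [0.5051, -0.2905, 0.0685]
tcp_rot: [[-0.0, 1.0, -0.0], [1.0, 0.0, 0.0], [0.0, -0.0, -1.0]]
force: [-0.4, -0.4, -4.0]
opening: 0.155
grasp_force: 30.0
```

Request:
apply_moves(plan="0 0 .015 0 0 0;0 0 .015 0 0 0;0 0 0 0 0 0;0 0 0 0 0 0")

```text
time_s: 55.28
position: [0.5052, -0.2906, 0.0681]
tcp_rot: [[-0.0, 1.0, 0.0], [1.0, 0.0, -0.0], [-0.0, 0.0, -1.0]]
force: [-1.7, 1.5, 5.6]
opening: 0.153
grasp_force: 30.0
```

Contact came at .0681, against .068 expected for fully down. Resting on the feet would have stopped it at .074. Releasing and retreating.

Request:
apply_moves(plan="0 0 0 0 0 0;0 0 0 0 0 0;0 0 0 0 0 0;0 0 0 0 0 0;0 0 0 0 0 0;0 0 0 0 0 0;0 0 -.1 0 0 0;0 0 -.3 0 0 0;0 0 -.6 0 0 0;0 0 -.7 0 0 0", gripper=1)

```text
time_s: 56.12
position: [0.5038, -0.2894, 0.1513]
tcp_rot: [[-0.0, 1.0, -0.004], [1.0, 0.0, 0.003], [0.003, -0.004, -1.0]]
force: [0.1, -0.6, -0.6]
opening: 0.834
grasp_force: 0.0
```

Request:
apply_moves(plan="0 0 -.7 0 0 0;0 0 -.7 0 0 0;.3 0 -.3 0 0 0;.6 0 0 0 0 0;.7 0 0 0 0 0;.7 0 0 0 0 0;.5 0 0 0 0 0;.2 0 0 0 0 0;0 0 0 0 0 0;0 0 0 0 0 0")

```text
time_s: 56.95
position: [0.5055, -0.141, 0.2374]
tcp_rot: [[-0.001, 1.0, 0.001], [1.0, 0.001, -0.001], [-0.001, 0.001, -1.0]]
force: [0.1, -0.2, -0.3]
opening: 1.003
grasp_force: 0.0
```

Run:
```python
from h import *
Pt,it=shot("top","t20"); a=cv2.imread("pics/top0.png")
def lid(i):
    h=cv2.cvtColor(i,cv2.COLOR_BGR2HSV); m=(h[...,1]<60)&(h[...,2]>140); m[:,:360]=0;m[:,450:]=0;m[:210]=0;m[280:]=0
    return [b for b in blobs(m,Pt,.054,800,5000)]
print("start",lid(a)); print("now",lid(it))
d=cv2.absdiff(a,it).max(2)
for n,(r0,r1,c0,c1) in dict(spray=(160,195,368,415),hammer=(185,275,445,485),wrench=(165,190,210,275),angle=(200,240,140,190),lid=(218,268,365,442)).items(): print(n,(d[r0:r1,c0:c1]>60).mean().round(3))
s=bot.read_state(); print(s["position"],s["time_s"],s["force"],s["opening"])
```

```text
start [(array([405., 242.]), 2757.0, array([  0.5074,  -0.2902,   0.2182,   0.1483, -89.57  ]))]
now [(array([417., 239.]), 1296.5, array([  0.5083,  -0.3121,   0.1748,   0.1428, -89.3917]))]
spray 0.0
hammer 0.0
wrench 0.0
angle 0.0
lid 0.3
[ 0.5057 -0.1417  0.2374] 57.0 [ 0.9706 -0.1102  0.4791] 1.005125686440513
```

Request:
apply_moves(plan=".6 0 0 0 0 0;.7 0 0 0 0 0;.7 0 0 0 0 0;.7 0 0 0 0 0;.7 0 0 0 0 0;.7 0 0 0 0 0;.7 0 0 0 0 0;.5 0 0 0 0 0;.2 0 0 0 0 0;0 0 0 0 0 0")

```text
time_s: 57.83
position: [0.5058, 0.1351, 0.237]
tcp_rot: [[-0.002, 1.0, 0.001], [1.0, 0.002, -0.0], [-0.0, 0.001, -1.0]]
force: [0.1, -0.8, 0.1]
opening: 1.0
grasp_force: 0.0
```

Run:
```python
from h import *
Pt,it=shot("top","t21"); a=cv2.imread("pics/top0.png")
h=cv2.cvtColor(it,cv2.COLOR_BGR2HSV); m=(h[...,1]<60)&(h[...,2]>140); m[:,:360]=0;m[:,450:]=0;m[:210]=0;m[280:]=0
for b in blobs(m,Pt,.054,800,5000): print(*b)
d=cv2.absdiff(a,it).max(2)[215:270,360:445]>40; print(d.mean(),np.argwhere(d).mean(0) if d.any() else "")
```

```text
[404. 242.] 2769.5 [  0.5072  -0.2902   0.2182   0.1481 -89.5777]
0.004705882352941176 [28.3182 52.9091]
```

The lid now measures the same as at the start, in pose, size and yaw, so it is fully seated. Handing in.

```bash
python3 -c "
from rig import bot
print(bot.hand_in())"
```

```text
the job is handed in; nothing more can be done
None
```

I packed the five coupons into two 30 mm piles (thick + thin, and three thin), put the lid back fully down on the rim, left the tools and spray can untouched, and handed in at about 58 s; I viewed 16 pictures, two over the limit of 14.

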